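# File two batches of mounted specimens through the diverter chute into an indexed carriage

### The arm

A 6-joint arm with a two-finger parallel gripper is mounted at the origin on the work surface. World frame = base frame: x ahead of the robot, y to its left, z up, the work surface at z = 0. Lengths are in m, angles in rad, forces in N, time in s.
With the tool pointing down it reaches from about 0.35 to 0.85 m from the base axis. Payload 8.1 kg.
Tool frame: the origin (TCP) lies midway between the tips of the shut fingers; the grasp point (between the pads) lies 19 mm behind it; z points along the fingers, y is the direction in which the jaws open and shut (so a half turn about z gives the same grasp; the last joint's range is limited). The gripper opens to 93 mm and grips with 3 to 60 N. Pads are 15 mm wide; open, the fingers measure 128 mm over their backs; the gripper's body (75 mm by 188 mm) begins 65 mm behind the grasp point.
Start: joints at [-1.292, 0.13, 1.488, -0, 1.523, -0.085], TCP at [0.214, -0.561, 0.219] pointing down, gripper open.
Joint ranges: [-2.96, 2.96], [-0.89, 2.26], [0.02, 2.5], [-1.34, 4.48], [0, 2.73], [-2.66, 2.66]. Speed limits (rad/s): [2.39, 2.39, 2.79, 3.14, 3.14, 3.14].

### API

Orientations are given as a rotation vector (axis times angle).
In Python, from plant import robot gives the robot as it stands. The module is installed in compiled form; this text tells all that it offers.
- The arm moves only by the shell command python3 -m pendant 'ROWS' [FORCE]. ROWS is JSON, a list of rows, each an object with "translation": the shift along the tool's x, y, z in mm, a list of three; "twist": the turn, a rotation vector about the tool's x, y, z in rad, a list of three; "grip": the opening, from -1 (shut) to 1 (fully open). A call has exactly 10 rows; each row shifts and turns the pose as measured when the row begins, along the tool's axes as they then stand; what a row does not reach is not made up. A row lasts 1/10 s, in which the tool goes at most 50 mm and 8.59 degrees, less where a joint would pass 70% of its speed; a pose out of reach is approached as far as the arm can. A call is refused whole if a number of a shift passes 50 or a number of a turn 0.15, either way. A call with a gripper value outside its range is refused whole. The fingers move at their own pace and stop on an object; FORCE is the grip in N (left out, the last holds). Time passes only in rows, so rows that do not move let the fingers close, or fill a call up. It gives the time, the measured TCP pose, the force and the opening at its end, in the units of the state.
- robot.read_state(): the state, without advancing time (a new reading comes with each control period).
- robot.read_camera(name): name is "side" or "top"; returns (picture, depth): 400x640x3 uint8, red, green, blue; 400x640 float32, m along the optical axis (not along the pixel's ray), 0 where there is no reading.
- robot.camera_info(name): a dict with "vertical_fov" (degrees; the focal length in pixels is half the picture's height over the tangent of half this angle, whatever the lens; pixels are square), "cx", "cy" (the principal point, pixels), "D" ([k1, k2, p1, p2, k3] as OpenCV has them; the pictures are not rectified), "cam_to_world" (4x4, takes a point from camera to world coordinates). Camera axes: x right, y up, looking along -z (the intrinsics and any distortion apply to the point x, -y, -z); pixel columns grow to the right and rows downward; lengths in m; the calibration is good to about 2 mm. A picture is of the moment at which its call begins. camera_info takes no time and is no camera call.
- robot.close_job(): hands the job in, once; it reports no verdict.
The state is a dict: "t": time; "q": joint angles; "dq": joint speeds; "joint_torque": joint torques, N m; "tool_pos": TCP position; "orientation": TCP orientation; "force": force on the tool from outside, world axes, zero at the start; "wrist_torque": the same for the moment, N m; "opening": finger opening in m.
Only numpy, scipy, OpenCV 4.12 (cv2) and the standard library are available. Lean on these libraries where they do the work, as an engineer would, in place of code of your own. Each camera call takes 0.05 s, during which the arm holds its last target. There are 200 camera calls.

### The job

File the mounted specimens by dropping them down the chute one at a time, with the diverter lever set beforehand so that red ones land in the red pocket and blue ones in the blue pocket: first every specimen on the white mat into the first pocket pair, which stands below the chute. Then pull the index knob up, slide the carriage one notch to the robot's left and let the pin drop fully home, file every specimen on the yellow mat into the second pair in the same way, and index one more notch to shut the chute. Leave the index pin fully home and do not disturb the bottle, jar and brush.

Things in the scene. Friction and masses are not known exactly. Their poses are not given: they have to be found in the camera images.
- unit: The filing unit, fixed to the bench, about 165 x 326 mm; origin on the bench straight below the chute's middle. x points away from the robot (turned at most 12 degrees), y to the robot's left along the carriage's travel, z up. Clear fixed covers (top at 73 mm) lie over the pockets that are not below the chute, from 27 to 145 mm to either side of it and 58 mm to front and back.
- chute_mouth (a point): Middle of the chute's mouth, in its rim's plane, 145 mm above the bench. The chute is an open metal box, inside 76 mm (unit x) by 44 mm (y), walls 5 mm, bottom at 70 mm. Near (-x) rim red, far (+x) rim blue. A part falls into the pocket pair standing below: red pocket on the near side, blue on the far side.
- diverter (a joint): Angle of the flap in the chute (55 mm long, hinged below the mouth's middle, 76 mm above the bench, axis along unit y) and its lever. 0 upright, positive leans to unit +x (away from the robot), stops at -0.69 and +0.69. It closes the side it leans to: at +0.69 parts go to the near, red pocket; at -0.69 to the far, blue one. Stays where left; about 1 N at the tip moves it.
- lever_tip (a point): Centre of the black 20 mm ball on the diverter lever, an 8 mm rod standing 48 mm to unit +y of the chute's middle (21 mm clear of the chute's outside), 100 mm from the hinge axis to the ball's centre. It leans with the flap: at the stops the ball is 64 mm to the front or back, 153 mm above the bench.
- carriage (a joint): Travel in m of the white pocket carriage along unit +y (to the robot's left). Notches at 0 (first pair below the chute; the start), 0.056 (second pair below the chute) and 0.112 (blank plate below the chute, pockets covered); stops at -0.003 and 0.116. About 1.5 mm of play with the pin home; about 3 N slide it with the pin lifted.
- plunger (a joint): Lift in m of the spring index plunger: 0 is fully home, pin in a notch; the pin is clear of the notch bar above 0.012; stop at 0.022. The spring pushes down with 7 N at home, 11.5 N at the stop. Between notches the pin rides on the bar, reading about 0.012; slide the carriage until it drops in.
- index_knob (a point): Centre of the black round index knob (upright cylinder 26 mm across, 26 mm high, yellow dot on top) on the plunger, which rides on the carriage. At home its centre is 95 mm above the bench, 80 mm to unit -x and (carriage travel - 150 mm) along unit y from the chute's middle. Free on all sides; the bracket below it tops at 66 mm.
- mat_one: The white mat (batch one), 150 x 120 x 4 mm, fixed to the bench left or right of the unit; origin at the centre of its underside. Batch one starts on it.
- pocket_one_red (a point): Middle of the inner floor (16 mm above the bench) of the first pair's red-floored pocket (near row), about 48 x 49 mm inside, 50 mm deep; moves with the carriage; axes as the unit.
- s_red_one_a (a point): Centre of a red resin specimen of batch one: a disc 25 mm across and 16 mm high with a metal insert on top, 22 g, starting flat on the white mat (centre 12 mm above the bench). May be absent.
- s_red_one_b (a point): Centre of a red resin specimen of batch one: a disc 25 mm across and 16 mm high with a metal insert on top, 22 g, starting flat on the white mat (centre 12 mm above the bench). May be absent.
- pocket_one_blue (a point): Middle of the inner floor (16 mm above the bench) of the first pair's blue-floored pocket (far row), about 48 x 49 mm inside, 50 mm deep; moves with the carriage; axes as the unit.
- s_blue_one_a (a point): Centre of a blue resin specimen of batch one: a disc 25 mm across and 16 mm high with a metal insert on top, 22 g, starting flat on the white mat (centre 12 mm above the bench). May be absent.
- s_blue_one_b (a point): Centre of a blue resin specimen of batch one: a disc 25 mm across and 16 mm high with a metal insert on top, 22 g, starting flat on the white mat (centre 12 mm above the bench). May be absent.
- mat_two: The yellow mat (batch two), 150 x 120 x 4 mm, fixed to the bench left or right of the unit; origin at the centre of its underside. Batch two starts on it.
- pocket_two_red (a point): Middle of the inner floor (16 mm above the bench) of the second pair's red-floored pocket (near row), about 48 x 49 mm inside, 50 mm deep; moves with the carriage; axes as the unit.
- s_red_two_a (a point): Centre of a red resin specimen of batch two: a disc 25 mm across and 16 mm high with a metal insert on top, 22 g, starting flat on the yellow mat (centre 12 mm above the bench). May be absent.
- s_red_two_b (a point): Centre of a red resin specimen of batch two: a disc 25 mm across and 16 mm high with a metal insert on top, 22 g, starting flat on the yellow mat (centre 12 mm above the bench). May be absent.
- pocket_two_blue (a point): Middle of the inner floor (16 mm above the bench) of the second pair's blue-floored pocket (far row), about 48 x 49 mm inside, 50 mm deep; moves with the carriage; axes as the unit.
- s_blue_two_a (a point): Centre of a blue resin specimen of batch two: a disc 25 mm across and 16 mm high with a metal insert on top, 22 g, starting flat on the yellow mat (centre 12 mm above the bench). May be absent.
- s_blue_two_b (a point): Centre of a blue resin specimen of batch two: a disc 25 mm across and 16 mm high with a metal insert on top, 22 g, starting flat on the yellow mat (centre 12 mm above the bench). May be absent.
- wash_bottle: Bystander: white bottle, 60 mm across, 150 mm high; origin at its underside.
- polish_jar: Bystander: amber jar, 64 mm across, 70 mm high; origin at its underside.
- brush: Bystander: a brush lying on the bench at the back.

How it is judged:
By the outcome, as a careful person would: the job done as asked, in the order asked, and still so for the second after the job is handed in, with the robot touching nothing.
Of red_one_a, red_one_b, blue_one_a, blue_one_b only 2 to 4 are there at a start; the rules pass over those that are not, and their reading is None.
Of red_two_a, red_two_b, blue_two_a, blue_two_b only 2 to 4 are there at a start; the rules pass over those that are not, and their reading is None.
At some moment in a run one of red_one_a, red_one_b, blue_one_a, blue_one_b, red_two_a, red_two_b, blue_two_a, blue_two_b may be knocked a few centimetres aside while the robot is not near it.
Once in a run the grip may slacken for a moment while it holds something.
It also fails if it takes over 210 s, if anything falls off the work surface, if the arm or the gripper's body presses on something with over 40 N, if the wrist force passes 120 N, or if a joint passes its speed limit or range.

## Working session

There is one attempt and no reset: what is moved stays moved. The work goes in short steps, Python scripts to look and compute and a shell command to move; the robot and the scene stay as the last step left them, time stands still between calls to the robot, and variables do not carry over. Pictures are saved under pics/ and viewed, about 12 in all and at most 16, crops included, and the job is handed in when it is done.

```bash
mkdir -p pics; cat > h.py <<'E'
import numpy as np,cv2
from plant import robot
def cam(n):
    i=robot.camera_info(n);p,d=robot.read_camera(n);return i,p,d
def K(i):
    f=200/np.tan(np.radians(i["vertical_fov"])/2)
    return np.array([[f,0,i["cx"]],[0,f,i["cy"]],[0,0,1.]]),np.array(i["D"],float)
def ray(i,uv):
    k,D=K(i);n=cv2.undistortPoints(np.array(uv,float).reshape(-1,1,2),k,D).reshape(-1,2)
    T=np.array(i["cam_to_world"]);d=np.c_[n[:,0],-n[:,1],-np.ones(len(n))]@T[:3,:3].T
    return T[:3,3],d
def onz(i,uv,z):
    o,d=ray(i,uv);return o+d*((z-o[2])/d[:,2])[:,None]
def proj(i,P):
    T=np.linalg.inv(np.array(i["cam_to_world"]));c=np.atleast_2d(P)@T[:3,:3].T+T[:3,3]
    k,D=K(i);c=c*[1,-1,-1];return cv2.projectPoints(c,np.zeros(3),np.zeros(3),k,D)[0].reshape(-1,2)
def save(n,p): cv2.imwrite(f"pics/{n}.png",p[:,:,::-1])
E
python3 - <<'E'
from h import *
for n in("top","side"):
    i,p,d=cam(n);save(n+"0",p);print(n,i["vertical_fov"],i["D"],np.round(i["cam_to_world"],3).tolist())
s=robot.read_state();print({k:np.round(v,3).tolist() for k,v in s.items()})
E
```

```text
top 54.80252793629482 [0.03082798 0.         0.         0.         0.        ] [[0.026, 0.99, -0.137, 0.467], [-0.999, 0.029, 0.017, 0.001], [0.021, 0.136, 0.99, 1.022], [0.0, 0.0, 0.0, 1.0]]
side 54.71080387549826 [-0.07850294  0.          0.          0.          0.        ] [[0.998, 0.025, -0.058, 0.538], [-0.06, 0.663, -0.746, -0.755], [0.02, 0.748, 0.663, 0.807], [0.0, 0.0, 0.0, 1.0]]
{'t': 0.1, 'q': [-1.292, 0.131, 1.489, -0.0, 1.523, -0.085], 'dq': [-0.0, -0.001, -0.002, -0.001, -0.001, -0.0], 'joint_torque': [0.001, -56.134, -49.31, 0.077, 0.029, -0.0], 'tool_pos': [0.213, -0.56, 0.218], 'orientation': [-3.088, -0.568, 0.0], 'force': [0.277, 0.627, -0.427], 'wrist_torque': [0.04, 0.042, -0.055], 'opening': 0.093}
```

View pics/top0.png

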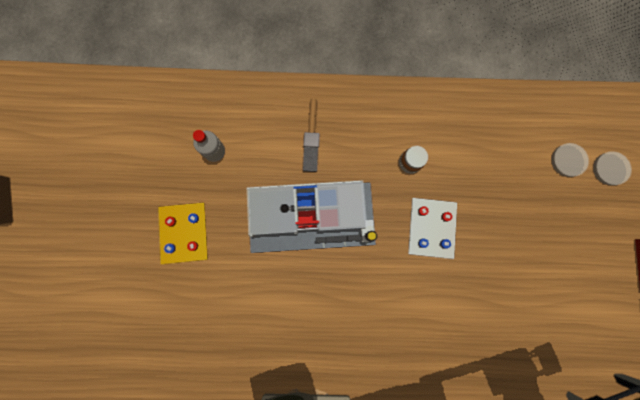

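View pics/side0.png

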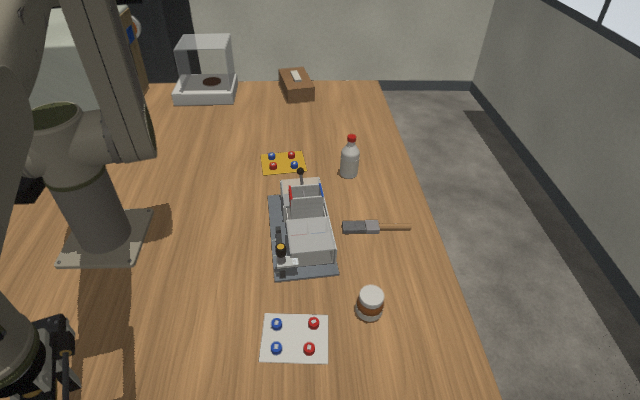

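The two views show four specimens per mat (white mat at about (433,228), yellow at (183,233) in top) and the unit at about (312,215). The knob's dot is at (371,236), the lever ball at (285,208).

```bash
cat >> h.py <<'E'
def blobs(p,col,amin=12):
    h=cv2.cvtColor(p,cv2.COLOR_RGB2HSV);H,S,V=[h[:,:,k].astype(int) for k in range(3)]
    m={"r":((H<6)|(H>172))&(S>150)&(V>70),"b":(H>105)&(H<130)&(S>120)&(V>50),"y":(H>18)&(H<32)&(S>150)&(V>100),"k":(V<40)}[col].astype(np.uint8)
    out=[]
    for c in cv2.findContours(m,cv2.RETR_EXTERNAL,cv2.CHAIN_APPROX_NONE)[0]:
        a=cv2.contourArea(c)
        if a>=amin: 
            f=np.zeros_like(m);cv2.drawContours(f,[c],-1,1,-1);M=cv2.moments(f,True);out.append((M["m10"]/M["m00"],M["m01"]/M["m00"],M["m00"]))
    return out
def specs(show=True):
    for n in("top","side"):
        i,p,d=cam(n)
        for c in "rb":
            for u,v,a in blobs(p,c):
                w=onz(i,[(u,v)],.014)[0]
                if show: print(n,c,np.round([u,v,a]),np.round(w*1000)[:2])
        yield n,i,p,d
E
python3 - <<'E'
from h import *
for n,i,p,d in specs():
    for u,v,a in blobs(p,"y",5): print(n,"y",np.round([u,v,a]),np.round(onz(i,[(u,v)],.108)[0]*1000))
    if n=="top": r=(180,250,230,390)
    else: r=(160,285,250,350)
    q=p[r[0]:r[1],r[2]:r[3]]
    cv2.imwrite(f"pics/{n}c.png",cv2.resize(q,None,fx=5 if n=="top" else 4.5,fy=5 if n=="top" else 4.5,interpolation=cv2.INTER_CUBIC)[:,:,::-1])
a=cv2.imread("pics/topc.png");b=cv2.imread("pics/sidec.png");cv2.imwrite("pics/c1.png",np.hstack([cv2.resize(a,(500,219)) if 0 else a[:, :800]])); 
E
```

```text
top r [192. 246.  60.] [462. 303.]
top r [170. 221.  62.] [523. 364.]
top r [447. 216.  69.] [ 556. -355.]
top r [307. 219. 277.] [538.  12.]
top r [423. 211.  62.] [ 569. -293.]
top r [199. 135. 112.] [753. 306.]
top b [169. 248.  64.] [454. 361.]
top b [445. 244.  67.] [ 484. -351.]
top b [423. 243.  63.] [ 485. -293.]
top b [193. 218.  63.] [533. 306.]
top b [306. 199. 218.] [591.  16.]
top b [305. 187.  42.] [623.  19.]
top y [372. 235.  54.] [ 497. -143.  108.]
top y [ 182.  233. 2770.] [491. 300. 108.]
side r [309. 348. 106.] [ 558. -356.]
side r [313. 323.  98.] [ 570. -294.]
side r [290. 193.  30.] [520. 159.]
side r [273. 166.  31.] [463. 298.]
side r [291. 155.  34.] [525. 362.]
side r [351. 138.  56.] [752. 466.]
side b [276. 348. 106.] [ 486. -350.]
side b [276. 324.  96.] [ 486. -292.]
side b [294. 165.  34.] [534. 302.]
side b [272. 157.  27.] [457. 354.]
side b [130.  34.  81.] [-457. 1683.]
side y [280. 246.  32.] [ 498. -142.  108.]
side y [282. 163. 787.] [500. 186. 108.]
```

View pics/topc.png

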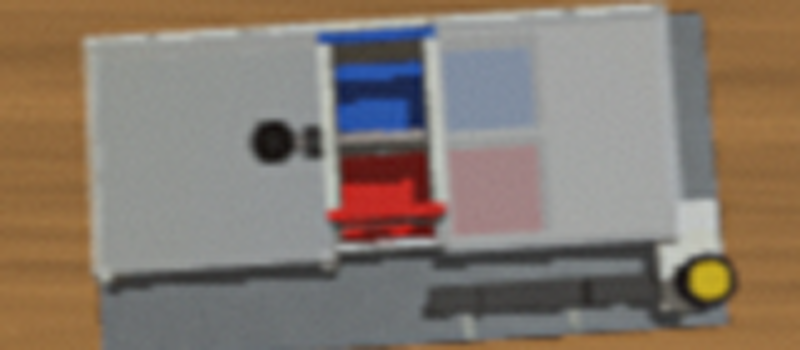

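View pics/sidec.png

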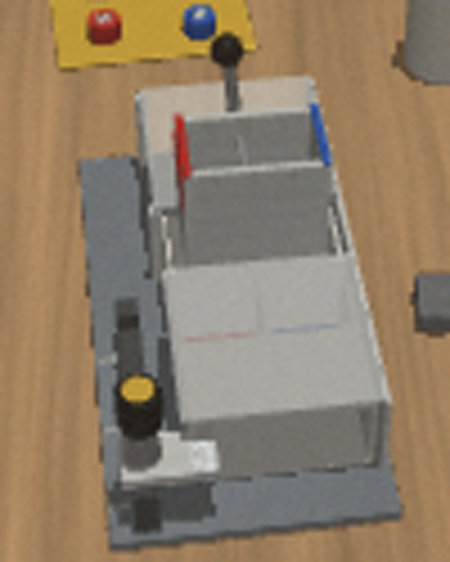

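The crops show the chute's rims: red (296,223)-(319,222) and blue (294,188)-(317,186) in top-camera pixels. The lever ball is near upright, and the unit is turned only slightly.

```bash
python3 - <<'E'
from h import *
i=robot.camera_info("top");j=robot.camera_info("side")
r=onz(i,[(295.6,222.8),(318.8,221.6),(293.6,187.6),(317.2,186.4)],.145)[:,:2];print(np.round(r*1000))
x=(r[2]+r[3]-r[0]-r[1])/2;y=(r[0]-r[1]+r[2]-r[3])/2;print("len",np.linalg.norm(x),np.linalg.norm(y),"yaw",np.arctan2(x[1],x[0]),np.arctan2(-y[0],y[1]))
print("mouth",r.mean(0))
def tri(a,b):
    o1,d1=ray(i,[a]);o2,d2=ray(j,[b]);d1,d2=d1[0],d2[0]
    s=np.linalg.lstsq(np.c_[d1,-d2],o2-o1,rcond=None)[0];return o1+d1*s[0],o2+d2*s[1]
print("ball",tri((284.4,208.4),(300.4,170.9)));k=tri((371.6,235.4),(280.1,246.2));print("dot",k)
# side rims: red corners near & far
s=onz(j,[(250+178/4.5,160+118/4.5),(250+187/4.5,160+178/4.5),(250+313/4.5,160+106/4.5),(250+328/4.5,160+163/4.5)],.145);print(np.round(s*1000)[:,:2],s.mean(0))
# mouth from knob for a yaw
kp=(k[0]+k[1])[:2]/2
for w in(0,.03,.06,.09):
    c,q=np.cos(w),np.sin(w);print(w,kp-np.array([[c,-q],[q,c]])@[-.08,-.15])
from scipy.spatial.transform import Rotation as R
print(R.from_rotvec(robot.read_state()["orientation"]).as_matrix().round(3))
E
```

```text
[[519.  35.]
 [524. -17.]
 [600.  43.]
 [604. -12.]]
len 0.08093589540279642 0.05348576015010541 yaw 0.081317826908261 0.08013856670887824
mouth [0.56177978 0.01221584]
ball (array([0.54847864, 0.05969887, 0.17534845]), array([0.55214011, 0.0599225 , 0.17571668]))
dot (array([ 0.49685245, -0.14347605,  0.10879894]), array([ 0.49801751, -0.14337389,  0.10882095]))
[[522.  34.]
 [527. -19.]
 [603.  42.]
 [608.  -9.]] [0.56513723 0.01216879 0.145     ]
0 [0.57743498 0.00657503]
0.03 [0.57289966 0.00890718]
0.06 [0.56829642 0.01110223]
0.09 [0.56362942 0.01315823]
[[ 0.935  0.356 -0.   ]
 [ 0.356 -0.935  0.001]
 [ 0.    -0.001 -1.   ]]
```

```bash
cat >> h.py <<'E'
from scipy.spatial.transform import Rotation as R
W=.08;M0=np.array([.564,.012]);RU=np.array([[np.cos(W),-np.sin(W)],[np.sin(W),np.cos(W)]])
def U(x,y): return M0+RU@np.array([x,y])/1000   # unit mm -> world m
def to(x,y,z,yaw=W,lab=""):
    s=robot.read_state();A=R.from_rotvec(s["orientation"])
    T=R.from_matrix([[np.cos(yaw),np.sin(yaw),0],[np.sin(yaw),-np.cos(yaw),0],[0,0,-1]])
    d=A.inv().apply(np.array([x,y,z])-s["tool_pos"])*1000
    print(lab,"t",round(s["t"],1),"pos",np.round(np.array(s["tool_pos"])*1000,1),"F",np.round(s["force"],1),"open",round(s["opening"]*1000,1),"| shift",np.round(d,1),"twist",np.round((A.inv()*T).as_rotvec(),3))
E
cat > to.py <<'E'
import sys;from h import *
a=sys.argv[1:]
if a[0]=="u": to(*U(float(a[1]),float(a[2])),float(a[3])/1000)
else: to(*[float(v)/1000 for v in a[1:4]])
E
python3 -m pendant '[{"translation":[0,0,-30],"twist":[0,0,0.142],"grip":-1},{"translation":[0,0,-20],"twist":[0,0,0.142],"grip":-1},{"translation":[20,-45,0],"twist":[0,0,0],"grip":-1},{"translation":[20,-45,0],"twist":[0,0,0],"grip":-1},{"translation":[20,-45,0],"twist":[0,0,0],"grip":-1},{"translation":[20,-45,0],"twist":[0,0,0],"grip":-1},{"translation":[20,-45,0],"twist":[0,0,0],"grip":-1},{"translation":[20,-45,0],"twist":[0,0,0],"grip":-1},{"translation":[20,-45,0],"twist":[0,0,0],"grip":-1},{"translation":[20,-45,0],"twist":[0,0,0],"grip":-1}]' 25
python3 to.py u -45 52 143
```

```text
t: 1.2
tool_pos: [0.3479, -0.1854, 0.2663]
orientation: [-3.132, -0.09, 0.003]
force: [1.9, 0.7, -0.5]
opening: 0.0177
 t 1.2 pos [ 347.9 -185.4  266.3] F [ 1.9  0.7 -0.5] open 17.7 | shift [ 181.1 -234.5  125. ] twist [-0.009  0.001 -0.022]
```

```bash
python3 -m pendant '[{"translation":[30,-40,0],"twist":[0,0,0],"grip":-1},{"translation":[30,-40,0],"twist":[0,0,-0.02],"grip":-1},{"translation":[30,-40,0],"twist":[0,0,0],"grip":-1},{"translation":[30,-40,0],"twist":[0,0,0],"grip":-1},{"translation":[30,-40,0],"twist":[0,0,0],"grip":-1},{"translation":[25,-30,0],"twist":[0,0,0],"grip":-1},{"translation":[0,0,0],"twist":[0,0,0],"grip":-1},{"translation":[0,0,20],"twist":[0,0,0],"grip":-1},{"translation":[0,0,20],"twist":[0,0,0],"grip":-1},{"translation":[0,0,0],"twist":[0,0,0],"grip":-1}]'
python3 to.py u -45 52 143
```

```text
t: 2.2
tool_pos: [0.5056, 0.0665, 0.227]
orientation: [-3.132, -0.137, -0.003]
force: [0.4, 0.8, 0.2]
opening: 0.0008
 t 2.2 pos [505.6  66.5 227. ] F [0.4 0.8 0.2] open 0.8 | shift [ 8.6  7.7 84. ] twist [-0.007 -0.002  0.007]
```

```bash
python3 -m pendant '[{"translation":[4,6,30],"twist":[0,0,0],"grip":-1},{"translation":[0,0,30],"twist":[0,0,0],"grip":-1},{"translation":[0,0,24],"twist":[0,0,0],"grip":-1},{"translation":[20,0,0],"twist":[0,0,0],"grip":-1},{"translation":[20,0,0],"twist":[0,0,0],"grip":-1},{"translation":[15,0,0],"twist":[0,0,0],"grip":-1},{"translation":[12,0,0],"twist":[0,0,0],"grip":-1},{"translation":[8,0,0],"twist":[0,0,0],"grip":-1},{"translation":[5,0,0],"twist":[0,0,0],"grip":-1},{"translation":[0,0,0],"twist":[0,0,0],"grip":-1}]'
python3 to.py u 46 52 143
```

```text
t: 3.2
tool_pos: [0.5919, 0.0619, 0.1476]
orientation: [-3.134, -0.127, -0.004]
force: [0.1, 0.2, 0.2]
opening: 0.0006
 t 3.2 pos [591.9  61.9 147.6] F [0.1 0.2 0.2] open 0.6 | shift [14.2 -4.4  4.7] twist [-0.005 -0.003  0.001]
```

```bash
python3 -m pendant '[{"translation":[6,-1,0],"twist":[0,0,0],"grip":-1},{"translation":[5,0,0],"twist":[0,0,0],"grip":-1},{"translation":[3,0,0],"twist":[0,0,0],"grip":-1},{"translation":[2,0,0],"twist":[0,0,0],"grip":-1},{"translation":[2,0,0],"twist":[0,0,0],"grip":-1},{"translation":[0,0,0],"twist":[0,0,0],"grip":-1},{"translation":[0,0,0],"twist":[0,0,0],"grip":-1},{"translation":[0,0,0],"twist":[0,0,0],"grip":-1},{"translation":[0,0,0],"twist":[0,0,0],"grip":-1},{"translation":[0,0,0],"twist":[0,0,0],"grip":-1}]'
python3 to.py u 46 52 143
```

```text
t: 4.2
tool_pos: [0.6047, 0.064, 0.1481]
orientation: [-3.135, -0.128, 0.017]
force: [-1.8, -0.1, 0.3]
opening: 0.0002
 t 4.2 pos [604.7  64.  148.1] F [-1.8 -0.1  0.3] open 0.2 | shift [ 1.4 -3.4  5.1] twist [-0.005  0.01   0.002]
```

```bash
python3 -m pendant '[{"translation":[2,0,0],"twist":[0,0,0],"grip":-1},{"translation":[3,0,0],"twist":[0,0,0],"grip":-1},{"translation":[3,0,0],"twist":[0,0,0],"grip":-1},{"translation":[3,0,0],"twist":[0,0,0],"grip":-1},{"translation":[3,0,0],"twist":[0,0,0],"grip":-1},{"translation":[0,0,0],"twist":[0,0,0],"grip":-1},{"translation":[0,0,0],"twist":[0,0,0],"grip":-1},{"translation":[0,0,0],"twist":[0,0,0],"grip":-1},{"translation":[0,0,0],"twist":[0,0,0],"grip":-1},{"translation":[0,0,0],"twist":[0,0,0],"grip":-1}]'
python3 to.py u 46 52 143
```

```text
t: 5.2
tool_pos: [0.6046, 0.0643, 0.1479]
orientation: [-3.135, -0.129, 0.069]
force: [-2.8, -0.3, 1.1]
opening: 0.0002
 t 5.2 pos [604.6  64.3 147.9] F [-2.8 -0.3  1.1] open 0.2 | shift [ 1.6 -3.1  4.8] twist [-0.005  0.044  0.003]
```

```bash
python3 -m pendant '[{"translation":[-20,0,0],"twist":[0,0.044,0],"grip":-1},{"translation":[-10,0,-40],"twist":[0,0,0],"grip":-0.03},{"translation":[0,20,-40],"twist":[0,0,0],"grip":-0.03},{"translation":[0,50,0],"twist":[0,0,0],"grip":-0.03},{"translation":[0,50,0],"twist":[0,0,0],"grip":-0.03},{"translation":[0,50,0],"twist":[0,0,0],"grip":-0.03},{"translation":[0,50,0],"twist":[0,0,0],"grip":-0.03},{"translation":[0,50,0],"twist":[0,0,0],"grip":-0.03},{"translation":[0,50,0],"twist":[0,0,0],"grip":-0.03},{"translation":[0,50,0],"twist":[0,0,0],"grip":-0.03}]'
python3 to.py w 557 -355.5 60; python3 - <<'E'
from h import *
for n,i,p,d in specs():
    save(n+"1",p)
    o=[b for b in blobs(p,"k",5)]
    if n=="top": q=cv2.resize(p[175:260,230:400],None,fx=4,fy=4)
    else: cv2.imwrite("pics/lev1.png",np.hstack([q,cv2.resize(p[160:245,250:280],None,fx=4,fy=4)])[:,:,::-1])
E
```

```text
t: 6.2
tool_pos: [0.6052, -0.3059, 0.2233]
orientation: [-3.137, -0.147, -0.002]
force: [0.7, 0.8, -0.3]
opening: 0.0453
 t 6.2 pos [ 605.2 -305.9  223.3] F [ 0.7  0.8 -0.3] open 45.3 | shift [-52.8  45.1 163.2] twist [-0.001 -0.001  0.013]
top r [192. 246.  60.] [462. 303.]
top r [170. 221.  62.] [523. 364.]
top r [447. 216.  69.] [ 556. -356.]
top r [306. 219. 279.] [538.  12.]
top r [423. 210.  63.] [ 569. -294.]
top r [199. 136. 115.] [753. 306.]
top b [169. 248.  64.] [454. 361.]
top b [423. 243.  61.] [ 485. -292.]
top b [193. 218.  62.] [533. 306.]
top b [304. 187.  41.] [623.  20.]
side r [309. 349. 111.] [ 558. -356.]
side r [313. 323. 101.] [ 571. -294.]
side r [290. 193.  30.] [520. 159.]
side r [273. 166.  29.] [464. 298.]
side r [291. 155.  35.] [525. 363.]
side b [276. 348. 106.] [ 486. -350.]
side b [276. 324.  99.] [ 487. -292.]
side b [294. 165.  34.] [534. 302.]
side b [272. 156.  28.] [457. 355.]
```

View pics/lev1.png

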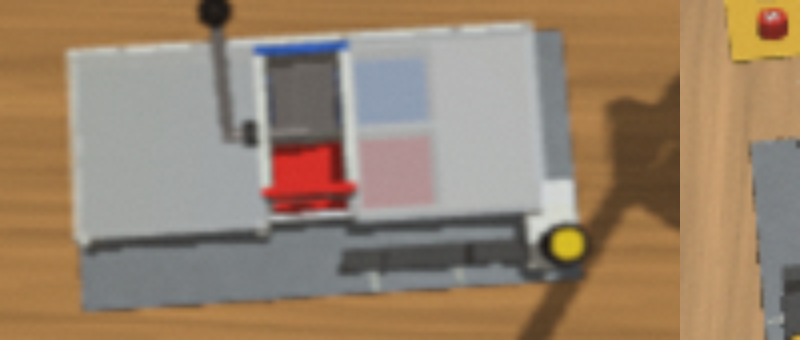

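The picture shows the flap closing the far (blue) side and the ball at the far edge, so the chute is set for red. Next is the first red specimen.

```bash
python3 -m pendant '[{"translation":[-26,22,20],"twist":[0,0,0],"grip":-0.03},{"translation":[-26,23,30],"twist":[0,0,0],"grip":-0.03},{"translation":[0,0,40],"twist":[0,0,0],"grip":-0.03},{"translation":[0,0,40],"twist":[0,0,0],"grip":-0.03},{"translation":[0,0,30],"twist":[0,0,0],"grip":-0.03},{"translation":[0,0,10],"twist":[0,0,0],"grip":-0.03},{"translation":[0,0,0],"twist":[0,0,0],"grip":-0.03},{"translation":[0,0,0],"twist":[0,0,0],"grip":-0.03},{"translation":[0,0,0],"twist":[0,0,0],"grip":-0.03},{"translation":[0,0,0],"twist":[0,0,0],"grip":-0.03}]'
python3 to.py w 557 -355.5 7
```

```text
t: 7.3
tool_pos: [0.5621, -0.3666, 0.0544]
orientation: [3.128, 0.134, 0.024]
force: [0.2, 0.2, -0.6]
opening: 0.0452
 t 7.3 pos [ 562.1 -366.6   54.4] F [ 0.2  0.2 -0.6] open 45.2 | shift [ -4.8 -12.1  47.2] twist [ 0.012 -0.015  0.006]
```

```bash
python3 -m pendant '[{"translation":[-3,-8,0],"twist":[0.01,-0.015,0],"grip":-0.03},{"translation":[-1,-3,0],"twist":[0,0,0],"grip":-0.03},{"translation":[0,0,20],"twist":[0,0,0],"grip":-0.03},{"translation":[0,0,13],"twist":[0,0,0],"grip":-0.03},{"translation":[0,0,5],"twist":[0,0,0],"grip":-0.03},{"translation":[0,0,3],"twist":[0,0,0],"grip":-0.03},{"translation":[0,0,2],"twist":[0,0,0],"grip":-0.03},{"translation":[0,0,0],"twist":[0,0,0],"grip":-0.03},{"translation":[0,0,0],"twist":[0,0,0],"grip":-0.03},{"translation":[0,0,0],"twist":[0,0,0],"grip":-0.03}]'
python3 to.py w 557 -355.5 7
```

```text
t: 8.3
tool_pos: [0.5607, -0.3569, 0.0167]
orientation: [3.132, 0.136, 0.009]
force: [-0.3, 0.1, 0.3]
opening: 0.0452
 t 8.3 pos [ 560.7 -356.9   16.7] F [-0.3  0.1  0.3] open 45.2 | shift [-3.6 -1.8  9.6] twist [ 0.007 -0.006  0.007]
```

```bash
python3 -m pendant '[{"translation":[-3,-2,6],"twist":[0,0,0],"grip":-0.03},{"translation":[-1,0,4],"twist":[0,0,0],"grip":-0.03},{"translation":[0,0,0],"twist":[0,0,0],"grip":-0.03},{"translation":[0,0,0],"twist":[0,0,0],"grip":-1},{"translation":[0,0,0],"twist":[0,0,0],"grip":-1},{"translation":[0,0,0],"twist":[0,0,0],"grip":-1},{"translation":[0,0,0],"twist":[0,0,0],"grip":-1},{"translation":[0,0,-30],"twist":[0,0,0],"grip":-1},{"translation":[0,0,-40],"twist":[0,0,0],"grip":-1},{"translation":[0,0,-40],"twist":[0,0,0],"grip":-1}]' 25
python3 to.py u -18 0 155
```

```text
t: 9.3
tool_pos: [0.5509, -0.3512, 0.1101]
orientation: [-3.136, -0.135, 0.009]
force: [1.3, -0.6, 0.6]
opening: 0.0242
 t 9.3 pos [ 550.9 -351.2  110.1] F [ 1.3 -0.6  0.6] open 24.2 | shift [  26.1 -360.9  -44. ] twist [-0.003  0.006  0.006]
```

```bash
python3 -m pendant '[{"translation":[4,-30,-40],"twist":[0,0,0],"grip":-1},{"translation":[4,-45,-25],"twist":[0,0,0],"grip":-1},{"translation":[4,-45,0],"twist":[0,0,0],"grip":-1},{"translation":[4,-45,0],"twist":[0,0,0],"grip":-1},{"translation":[4,-45,0],"twist":[0,0,0],"grip":-1},{"translation":[3,-45,0],"twist":[0,0,0],"grip":-1},{"translation":[3,-45,0],"twist":[0,0,0],"grip":-1},{"translation":[0,-30,0],"twist":[0,0,0],"grip":-1},{"translation":[0,-10,0],"twist":[0,0,0],"grip":-1},{"translation":[0,0,0],"twist":[0,0,0],"grip":-1}]'
python3 to.py u -18 0 155
```

```text
t: 10.3
tool_pos: [0.5528, -0.0026, 0.1888]
orientation: [3.132, 0.131, 0.022]
force: [-0.8, 0.2, -0.5]
opening: 0.024
 t 10.3 pos [552.8  -2.6 188.8] F [-0.8  0.2 -0.5] open 24.0 | shift [ -6.1 -14.   33.6] twist [ 0.007 -0.014  0.003]
```

```bash
python3 -m pendant '[{"translation":[-4,-9,6],"twist":[0,-0.014,0],"grip":-1},{"translation":[-2,-5,10],"twist":[0,0,0],"grip":-1},{"translation":[0,-2,8],"twist":[0,0,0],"grip":-1},{"translation":[0,0,6],"twist":[0,0,0],"grip":-1},{"translation":[0,0,3],"twist":[0,0,0],"grip":-1},{"translation":[0,0,0],"twist":[0,0,0],"grip":-1},{"translation":[0,0,0],"twist":[0,0,0],"grip":-1},{"translation":[0,0,0],"twist":[0,0,0],"grip":-1},{"translation":[0,0,0],"twist":[0,0,0],"grip":-1},{"translation":[0,0,0],"twist":[0,0,0],"grip":-1}]'
python3 to.py u -18 0 155
```

```text
t: 11.3
tool_pos: [0.5452, 0.0078, 0.1518]
orientation: [3.13, 0.121, -0.004]
force: [-0.3, -0.0, -0.6]
opening: 0.0243
 t 11.3 pos [545.2   7.8 151.8] F [-0.3 -0.  -0.6] open 24.3 | shift [ 1.1 -2.6 -3.3] twist [ 0.009  0.003 -0.003]
```

```bash
python3 -m pendant '[{"translation":[1,-3,-2],"twist":[0,0,0],"grip":-1},{"translation":[0,0,0],"twist":[0,0,0],"grip":-1},{"translation":[0,0,0],"twist":[0,0,0],"grip":-0.03},{"translation":[0,0,0],"twist":[0,0,0],"grip":-0.03},{"translation":[0,0,0],"twist":[0,0,0],"grip":-0.03},{"translation":[0,0,-40],"twist":[0,0,0],"grip":-0.03},{"translation":[0,30,-30],"twist":[0,0,0],"grip":-0.03},{"translation":[2,45,0],"twist":[0,0,0],"grip":-0.03},{"translation":[2,45,0],"twist":[0,0,0],"grip":-0.03},{"translation":[2,45,0],"twist":[0,0,0],"grip":-0.03}]'
python3 - <<'E'
from h import *
for n,i,p,d in specs():
    if n=="top": q=cv2.resize(p[175:260,230:400],None,fx=4,fy=4);cv2.imwrite("pics/p1.png",q[:,:,::-1])
E
python3 to.py w 570 -294 60
```

```text
t: 12.3
tool_pos: [0.5659, -0.1512, 0.2289]
orientation: [3.13, 0.137, -0.002]
force: [1.5, 0.4, 0.0]
opening: 0.0452
top r [192. 246.  61.] [462. 303.]
top r [170. 221.  62.] [523. 364.]
top r [306. 219. 282.] [538.  12.]
top r [199. 136. 114.] [753. 306.]
top b [169. 248.  64.] [454. 361.]
top b [444. 243.  38.] [ 485. -347.]
top b [423. 243.  64.] [ 485. -293.]
top b [193. 218.  63.] [533. 306.]
top b [305. 187.  42.] [623.  19.]
side r [313. 323.  98.] [ 570. -294.]
side r [290. 193.  30.] [520. 159.]
side r [273. 166.  31.] [464. 297.]
side r [351. 138.  57.] [752. 467.]
side b [276. 348. 106.] [ 486. -350.]
side b [276. 324.  97.] [ 486. -292.]
side b [272. 157.  27.] [457. 354.]
 t 12.4 pos [ 565.4 -155.   228. ] F [-0.5  0.7 -0.5] open 45.3 | shift [ -6.1 137.2 169.5] twist [0.01  0.003 0.001]
```

View pics/p1.png

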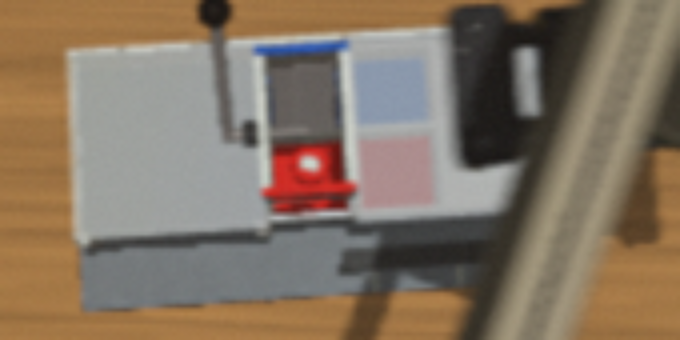

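The first red is in the red pocket (its insert is visible over the red floor). Next is the second red.

```bash
python3 -m pendant '[{"translation":[-1,35,10],"twist":[0,0,0],"grip":-0.03},{"translation":[-1,40,20],"twist":[0,0,0],"grip":-0.03},{"translation":[-1,35,30],"twist":[0,0,0],"grip":-0.03},{"translation":[-1,18,35],"twist":[0,0,0],"grip":-0.03},{"translation":[-1,6,35],"twist":[0,0,0],"grip":-0.03},{"translation":[0,0,20],"twist":[0,0,0],"grip":-0.03},{"translation":[0,0,10],"twist":[0,0,0],"grip":-0.03},{"translation":[0,0,0],"twist":[0,0,0],"grip":-0.03},{"translation":[0,0,0],"twist":[0,0,0],"grip":-0.03},{"translation":[0,0,0],"twist":[0,0,0],"grip":-0.03}]'
python3 to.py w 570 -294 7
```

```text
t: 13.4
tool_pos: [0.5738, -0.2925, 0.0669]
orientation: [3.129, 0.127, 0.004]
force: [0.8, 0.3, 0.5]
opening: 0.0454
 t 13.4 pos [ 573.8 -292.5   66.9] F [0.8 0.3 0.5] open 45.4 | shift [-4.   0.6 59.9] twist [ 0.01  -0.002  0.001]
```

```bash
python3 -m pendant '[{"translation":[-3,1,15],"twist":[0,0,0],"grip":-0.03},{"translation":[-1,0,18],"twist":[0,0,0],"grip":-0.03},{"translation":[0,0,14],"twist":[0,0,0],"grip":-0.03},{"translation":[0,0,6],"twist":[0,0,0],"grip":-0.03},{"translation":[0,0,4],"twist":[0,0,0],"grip":-0.03},{"translation":[0,0,3],"twist":[0,0,0],"grip":-0.03},{"translation":[0,0,0],"twist":[0,0,0],"grip":-0.03},{"translation":[0,0,0],"twist":[0,0,0],"grip":-0.03},{"translation":[0,0,0],"twist":[0,0,0],"grip":-0.03},{"translation":[0,0,0],"twist":[0,0,0],"grip":-0.03}]'
python3 to.py w 570 -294 7
```

```text
t: 14.4
tool_pos: [0.5744, -0.2964, 0.0096]
orientation: [3.123, 0.129, 0.018]
force: [-0.6, -0.1, -0.3]
opening: 0.0451
 t 14.4 pos [ 574.4 -296.4    9.6] F [-0.6 -0.1 -0.3] open 45.1 | shift [-4.2 -2.8  2.5] twist [ 0.016 -0.011  0.002]
```

```bash
python3 -m pendant '[{"translation":[-4,-3,1],"twist":[0.01,-0.01,0],"grip":-0.03},{"translation":[-1,0,1],"twist":[0,0,0],"grip":-0.03},{"translation":[0,0,0],"twist":[0,0,0],"grip":-1},{"translation":[0,0,0],"twist":[0,0,0],"grip":-1},{"translation":[0,0,0],"twist":[0,0,0],"grip":-1},{"translation":[0,0,0],"twist":[0,0,0],"grip":-1},{"translation":[0,0,-30],"twist":[0,0,0],"grip":-1},{"translation":[0,0,-45],"twist":[0,0,0],"grip":-1},{"translation":[0,0,-45],"twist":[0,0,0],"grip":-1},{"translation":[0,-30,-35],"twist":[0,0,0],"grip":-1}]'
python3 to.py u -18 0 155
```

```text
t: 15.4
tool_pos: [0.5613, -0.2624, 0.1587]
orientation: [-3.137, -0.124, 0.019]
force: [1.8, -0.3, -0.1]
opening: 0.0242
 t 15.4 pos [ 561.3 -262.4  158.7] F [ 1.8 -0.3 -0.1] open 24.2 | shift [   6.5 -273.3    4.2] twist [-0.002  0.012 -0.001]
```

```bash
python3 -m pendant '[{"translation":[1,-45,-15],"twist":[0,0,0],"grip":-1},{"translation":[1,-45,0],"twist":[0,0,0],"grip":-1},{"translation":[1,-45,0],"twist":[0,0,0],"grip":-1},{"translation":[1,-45,0],"twist":[0,0,0],"grip":-1},{"translation":[1,-40,0],"twist":[0,0,0],"grip":-1},{"translation":[0,-25,0],"twist":[0,0,0],"grip":-1},{"translation":[0,-8,0],"twist":[0,0,0],"grip":-1},{"translation":[0,-2,0],"twist":[0,0,0],"grip":-1},{"translation":[0,0,0],"twist":[0,0,0],"grip":-1},{"translation":[0,0,0],"twist":[0,0,0],"grip":-1}]'
python3 to.py u -18 0 155
```

```text
t: 16.4
tool_pos: [0.55, -0.0002, 0.1845]
orientation: [3.134, 0.123, 0.008]
force: [-0.2, 0.2, 0.5]
opening: 0.0244
 t 16.4 pos [ 5.500e+02 -2.000e-01  1.845e+02] F [-0.2  0.2  0.5] open 24.4 | shift [ -3.2 -11.2  29.4] twist [ 0.005 -0.005 -0.001]
```

```bash
python3 -m pendant '[{"translation":[-2,-9,10],"twist":[0,0,0],"grip":-1},{"translation":[-1,-4,9],"twist":[0,0,0],"grip":-1},{"translation":[0,-1,8],"twist":[0,0,0],"grip":-1},{"translation":[0,0,3],"twist":[0,0,0],"grip":-1},{"translation":[0,0,0],"twist":[0,0,0],"grip":-1},{"translation":[0,0,0],"twist":[0,0,0],"grip":-1},{"translation":[0,0,0],"twist":[0,0,0],"grip":-0.03},{"translation":[0,0,0],"twist":[0,0,0],"grip":-0.03},{"translation":[0,0,0],"twist":[0,0,0],"grip":-0.03},{"translation":[0,0,0],"twist":[0,0,0],"grip":-0.03}]'
python3 to.py u -18 0 155; python3 to.py u 100 52 143
```

```text
t: 17.4
tool_pos: [0.5458, 0.011, 0.1511]
orientation: [3.134, 0.116, 0.006]
force: [0.2, 0.8, 1.0]
opening: 0.0445
 t 17.4 pos [545.8  11.  151.1] F [0.2 0.8 1. ] open 44.5 | shift [ 0.2  0.5 -3.9] twist [ 0.006 -0.004 -0.006]
 t 17.4 pos [545.8  11.  151.1] F [0.2 0.8 1. ] open 44.5 | shift [117.9 -52.3   8.3] twist [ 0.006 -0.004 -0.006]
```

```bash
python3 -m pendant '[{"translation":[0,0,-40],"twist":[0,0,0],"grip":-1},{"translation":[10,0,-30],"twist":[0,0,0],"grip":-1},{"translation":[35,-10,0],"twist":[0,0,0],"grip":-1},{"translation":[35,-20,0],"twist":[0,0,0],"grip":-1},{"translation":[25,-20,0],"twist":[0,0,0],"grip":-1},{"translation":[10,-2,0],"twist":[0,0,0],"grip":-1},{"translation":[0,0,20],"twist":[0,0,0],"grip":-1},{"translation":[0,0,20],"twist":[0,0,0],"grip":-1},{"translation":[0,0,0],"twist":[0,0,0],"grip":-1},{"translation":[0,0,0],"twist":[0,0,0],"grip":-1}]'
python3 to.py u 100 52 143
python3 - <<'E'
from h import *
for n,i,p,d in specs(): pass
E
```

```text
t: 18.4
tool_pos: [0.6629, 0.0743, 0.1862]
orientation: [3.134, 0.115, 0.016]
force: [-0.4, -0.5, 0.7]
opening: 0.0008
 t 18.4 pos [662.9  74.3 186.2] F [-0.4 -0.5  0.7] open 0.8 | shift [-4.   2.  43.1] twist [ 0.006 -0.01  -0.007]
top r [170. 221.  64.] [523. 364.]
top r [311. 219. 122.] [538.  -0.]
top b [169. 248.  66.] [454. 360.]
top b [445. 244.  67.] [ 484. -351.]
top b [423. 243.  62.] [ 485. -293.]
side r [290. 193.  30.] [520. 159.]
side r [273. 166.  31.] [464. 297.]
side r [291. 155.  32.] [526. 363.]
side b [276. 348. 104.] [ 486. -350.]
side b [276. 324.  94.] [ 487. -292.]
side b [294. 165.  33.] [534. 302.]
side b [272. 156.  26.] [458. 354.]
side b [130.  34.  78.] [-457. 1682.]
```

```bash
python3 -m pendant '[{"translation":[0,2,20],"twist":[0,0,0],"grip":-1},{"translation":[0,0,18],"twist":[0,0,0],"grip":-1},{"translation":[-15,0,4],"twist":[0,0,0],"grip":-1},{"translation":[-20,0,0],"twist":[0,0,0],"grip":-1},{"translation":[-20,0,0],"twist":[0,0,0],"grip":-1},{"translation":[-20,0,0],"twist":[0,0,0],"grip":-1},{"translation":[-20,0,0],"twist":[0,0,0],"grip":-1},{"translation":[-20,0,0],"twist":[0,0,0],"grip":-1},{"translation":[-10,0,0],"twist":[0,0,0],"grip":-1},{"translation":[0,0,0],"twist":[0,0,0],"grip":-1}]'
python3 to.py u -46 52 143
```

```text
t: 19.5
tool_pos: [0.5454, 0.0612, 0.158]
orientation: [3.133, 0.111, 0.066]
force: [0.4, -0.4, -0.3]
opening: 0.0002
 t 19.5 pos [545.4  61.2 158. ] F [ 0.4 -0.4 -0.3] open 0.2 | shift [-32.   -1.3  13.6] twist [ 0.008 -0.042 -0.009]
```

```bash
python3 -m pendant '[{"translation":[-5,-2,7],"twist":[0,-0.04,0],"grip":-1},{"translation":[-8,0,5],"twist":[0,0,0],"grip":-1},{"translation":[-8,0,2],"twist":[0,0,0],"grip":-1},{"translation":[-6,0,0],"twist":[0,0,0],"grip":-1},{"translation":[-4,0,0],"twist":[0,0,0],"grip":-1},{"translation":[-4,0,0],"twist":[0,0,0],"grip":-1},{"translation":[-4,0,0],"twist":[0,0,0],"grip":-1},{"translation":[-4,0,0],"twist":[0,0,0],"grip":-1},{"translation":[-4,0,0],"twist":[0,0,0],"grip":-1},{"translation":[0,0,0],"twist":[0,0,0],"grip":-1}]'
python3 to.py u -46 52 143
```

```text
t: 20.5
tool_pos: [0.5156, 0.0599, 0.1501]
orientation: [3.132, 0.109, 0.081]
force: [-0.3, 0.2, 0.1]
opening: 0.0007
 t 20.5 pos [515.6  59.9 150.1] F [-0.3  0.2  0.1] open 0.7 | shift [-2.  -0.4  7. ] twist [ 0.008 -0.052 -0.01 ]
```

```bash
python3 -m pendant '[{"translation":[-4,0,3],"twist":[0,-0.03,0],"grip":-1},{"translation":[-5,0,0],"twist":[0,0,0],"grip":-1},{"translation":[-5,0,0],"twist":[0,0,0],"grip":-1},{"translation":[-5,0,0],"twist":[0,0,0],"grip":-1},{"translation":[-5,0,0],"twist":[0,0,0],"grip":-1},{"translation":[-5,0,0],"twist":[0,0,0],"grip":-1},{"translation":[-5,0,0],"twist":[0,0,0],"grip":-1},{"translation":[-5,0,0],"twist":[0,0,0],"grip":-1},{"translation":[-5,0,0],"twist":[0,0,0],"grip":-1},{"translation":[-5,0,0],"twist":[0,0,0],"grip":-1}]'
python3 to.py u -46 52 143
```

```text
t: 21.5
tool_pos: [0.5071, 0.0566, 0.1631]
orientation: [3.127, 0.106, 0.186]
force: [4.8, -0.1, 4.5]
opening: 0.0005
 t 21.5 pos [507.1  56.6 163.1] F [ 4.8 -0.1  4.5] open 0.5 | shift [ 4.7 -3.3 20.8] twist [ 0.012 -0.118 -0.012]
```

```bash
python3 -m pendant '[{"translation":[20,0,0],"twist":[0,-0.1,0],"grip":-1},{"translation":[10,0,-40],"twist":[0,-0.02,0],"grip":-0.03},{"translation":[0,20,-30],"twist":[0,0,0],"grip":-0.03},{"translation":[0,50,0],"twist":[0,0,0],"grip":-0.03},{"translation":[0,50,0],"twist":[0,0,0],"grip":-0.03},{"translation":[0,50,0],"twist":[0,0,0],"grip":-0.03},{"translation":[-5,50,0],"twist":[0,0,0],"grip":-0.03},{"translation":[-10,45,0],"twist":[0,0,0],"grip":-0.03},{"translation":[-10,25,0],"twist":[0,0,0],"grip":-0.03},{"translation":[-10,5,0],"twist":[0,0,0],"grip":-0.03}]'
python3 - <<'E'
from h import *
for n,i,p,d in specs():
    if n=="top": q=cv2.resize(p[175:260,230:400],None,fx=4,fy=4);cv2.imwrite("pics/p2.png",q[:,:,::-1])
E
python3 to.py w 486 -293 60
```

```text
t: 22.5
tool_pos: [0.5099, -0.2441, 0.2324]
orientation: [3.13, 0.114, -0.059]
force: [1.0, 0.3, 0.2]
opening: 0.0451
top r [192. 246.  61.] [462. 303.]
top r [307. 224. 104.] [526.  11.]
top r [170. 221.  62.] [523. 364.]
top r [199. 136. 117.] [753. 306.]
top b [169. 248.  63.] [454. 360.]
top b [193. 218.  63.] [533. 306.]
top b [306. 199. 224.] [591.  16.]
top b [305. 187.  42.] [623.  19.]
side r [351. 138.  57.] [752. 467.]
side b [276. 348. 106.] [ 486. -350.]
side b [276. 324.  96.] [ 486. -292.]
 t 22.6 pos [ 509.8 -242.2  232.6] F [0.3 0.2 0.4] open 45.2 | shift [-21.   47.8 173.8] twist [ 0.007  0.038 -0.007]
```

View pics/p2.png

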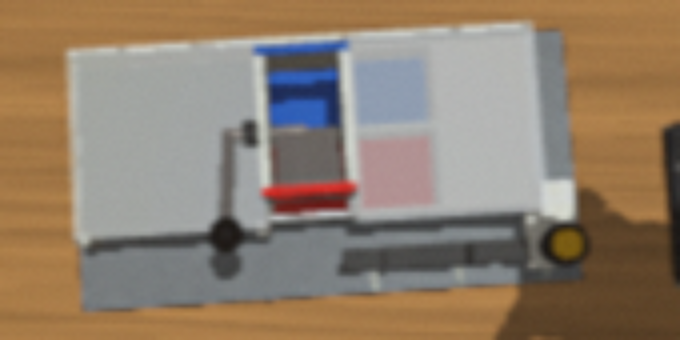

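The lever is now at the near stop and the far (blue) side is open. Next is blue one at (486,-292).

```bash
python3 -m pendant '[{"translation":[-10,20,15],"twist":[0,0.038,0],"grip":-0.03},{"translation":[-8,18,30],"twist":[0,0,0],"grip":-0.03},{"translation":[-3,8,35],"twist":[0,0,0],"grip":-0.03},{"translation":[-1,2,35],"twist":[0,0,0],"grip":-0.03},{"translation":[0,0,30],"twist":[0,0,0],"grip":-0.03},{"translation":[0,0,15],"twist":[0,0,0],"grip":-0.03},{"translation":[0,0,5],"twist":[0,0,0],"grip":-0.03},{"translation":[0,0,0],"twist":[0,0,0],"grip":-0.03},{"translation":[0,0,0],"twist":[0,0,0],"grip":-0.03},{"translation":[0,0,0],"twist":[0,0,0],"grip":-0.03}]'
python3 to.py w 486 -292.5 7
```

```text
t: 23.6
tool_pos: [0.4985, -0.2819, 0.0699]
orientation: [3.132, 0.135, 0.017]
force: [0.7, -0.5, 0.6]
opening: 0.0449
 t 23.6 pos [ 498.5 -281.9   69.9] F [ 0.7 -0.5  0.6] open 44.9 | shift [-14.    9.1  62.9] twist [ 0.007 -0.011  0.006]
```

```bash
python3 -m pendant '[{"translation":[-8,5,5],"twist":[0,-0.01,0],"grip":-0.03},{"translation":[-6,3,15],"twist":[0,0,0],"grip":-0.03},{"translation":[-2,1,17],"twist":[0,0,0],"grip":-0.03},{"translation":[-1,0,12],"twist":[0,0,0],"grip":-0.03},{"translation":[0,0,6],"twist":[0,0,0],"grip":-0.03},{"translation":[0,0,4],"twist":[0,0,0],"grip":-0.03},{"translation":[0,0,2],"twist":[0,0,0],"grip":-0.03},{"translation":[0,0,0],"twist":[0,0,0],"grip":-0.03},{"translation":[0,0,0],"twist":[0,0,0],"grip":-0.03},{"translation":[0,0,0],"twist":[0,0,0],"grip":-0.03}]'
python3 to.py w 486 -292.5 7
```

```text
t: 24.6
tool_pos: [0.4828, -0.2967, 0.0083]
orientation: [3.127, 0.133, 0.008]
force: [-0.6, -0.5, 0.0]
opening: 0.0453
 t 24.6 pos [ 482.8 -296.7    8.3] F [-0.6 -0.5  0. ] open 45.3 | shift [ 3.5 -4.   1.3] twist [ 0.012 -0.004  0.005]
```

```bash
python3 -m pendant '[{"translation":[4,-4,0],"twist":[0.01,0,0],"grip":-0.03},{"translation":[0,0,1],"twist":[0,0,0],"grip":-0.03},{"translation":[0,0,0],"twist":[0,0,0],"grip":-1},{"translation":[0,0,0],"twist":[0,0,0],"grip":-1},{"translation":[0,0,0],"twist":[0,0,0],"grip":-1},{"translation":[0,0,0],"twist":[0,0,0],"grip":-1},{"translation":[0,0,-30],"twist":[0,0,0],"grip":-1},{"translation":[0,0,-45],"twist":[0,0,0],"grip":-1},{"translation":[5,0,-45],"twist":[0,0,0],"grip":-1},{"translation":[10,-30,-35],"twist":[0,0,0],"grip":-1}]'
python3 to.py u 18 0 155
```

```text
t: 25.6
tool_pos: [0.4938, -0.2598, 0.1602]
orientation: [-3.133, -0.128, 0.01]
force: [1.3, -1.3, 0.9]
opening: 0.0239
 t 25.6 pos [ 493.8 -259.8  160.2] F [ 1.3 -1.3  0.9] open 23.9 | shift [ 110.2 -265.1    6.2] twist [-0.006  0.006  0.002]
```

```bash
python3 -m pendant '[{"translation":[17,-42,-20],"twist":[0,0,0],"grip":-1},{"translation":[17,-42,0],"twist":[0,0,0],"grip":-1},{"translation":[17,-42,0],"twist":[0,0,0],"grip":-1},{"translation":[17,-42,0],"twist":[0,0,0],"grip":-1},{"translation":[17,-40,0],"twist":[0,0,0],"grip":-1},{"translation":[10,-25,0],"twist":[0,0,0],"grip":-1},{"translation":[5,-10,0],"twist":[0,0,0],"grip":-1},{"translation":[0,-3,0],"twist":[0,0,0],"grip":-1},{"translation":[0,0,0],"twist":[0,0,0],"grip":-1},{"translation":[0,0,0],"twist":[0,0,0],"grip":-1}]'
python3 to.py u 18 0 155
```

```text
t: 26.6
tool_pos: [0.5798, 0.0006, 0.1915]
orientation: [3.138, 0.126, 0.012]
force: [-1.4, -0.8, -0.0]
opening: 0.024
 t 26.6 pos [579.8   0.6 191.5] F [-1.4 -0.8 -0. ] open 24.0 | shift [  2.9 -12.6  36.5] twist [ 0.001 -0.008  0.   ]
```

```bash
python3 -m pendant '[{"translation":[2,-9,10],"twist":[0,0,0],"grip":-1},{"translation":[1,-4,12],"twist":[0,0,0],"grip":-1},{"translation":[0,-2,10],"twist":[0,0,0],"grip":-1},{"translation":[0,0,5],"twist":[0,0,0],"grip":-1},{"translation":[0,0,1],"twist":[0,0,0],"grip":-1},{"translation":[0,0,0],"twist":[0,0,0],"grip":-1},{"translation":[0,0,0],"twist":[0,0,0],"grip":-0.03},{"translation":[0,0,0],"twist":[0,0,0],"grip":-0.03},{"translation":[0,0,0],"twist":[0,0,0],"grip":-0.03},{"translation":[0,0,0],"twist":[0,0,0],"grip":-0.03}]'
python3 to.py u 18 0 155
python3 -m pendant '[{"translation":[0,0,-40],"twist":[0,0,0],"grip":-0.03},{"translation":[-5,20,-25],"twist":[0,0,0],"grip":-0.03},{"translation":[-15,45,0],"twist":[0,0,0],"grip":-0.03},{"translation":[-15,45,0],"twist":[0,0,0],"grip":-0.03},{"translation":[-15,45,0],"twist":[0,0,0],"grip":-0.03},{"translation":[-15,45,0],"twist":[0,0,0],"grip":-0.03},{"translation":[-15,45,0],"twist":[0,0,0],"grip":-0.03},{"translation":[-10,45,0],"twist":[0,0,0],"grip":-0.03},{"translation":[-5,25,0],"twist":[0,0,0],"grip":-0.03},{"translation":[0,10,0],"twist":[0,0,0],"grip":-0.03}]'
python3 - <<'E'
from h import *
for n,i,p,d in specs():
    save(n+"2",p)
to(.486,-.350,.06)
E
```

```text
t: 27.6
tool_pos: [0.5813, 0.013, 0.1497]
orientation: [3.138, 0.117, 0.011]
force: [-0.0, -0.0, 0.5]
opening: 0.0446
 t 27.6 pos [581.3  13.  149.7] F [-0.  -0.   0.5] open 44.6 | shift [ 0.7 -0.4 -5.3] twist [ 0.002 -0.007 -0.005]
t: 28.6
tool_pos: [0.5098, -0.3291, 0.2218]
orientation: [3.133, 0.127, 0.022]
force: [0.3, 0.4, 0.5]
opening: 0.045
top r [192. 246.  61.] [462. 303.]
top r [307. 224. 104.] [526.  11.]
top r [170. 221.  62.] [523. 364.]
top r [199. 136. 115.] [753. 306.]
top b [169. 248.  64.] [454. 361.]
top b [193. 218.  62.] [533. 306.]
top b [306. 199. 223.] [590.  16.]
top b [305. 187.  42.] [623.  19.]
side r [351. 138.  56.] [752. 466.]
side b [276. 348. 100.] [ 486. -351.]
 t 28.7 pos [ 510.5 -327.6  221.6] F [ 0.5 -0.   0.1] open 44.9 | shift [-28.5  19.3 161.3] twist [ 0.006 -0.014  0.001]
```

```bash
python3 -m pendant '[{"translation":[-14,8,15],"twist":[0,-0.014,0],"grip":-0.03},{"translation":[-11,8,30],"twist":[0,0,0],"grip":-0.03},{"translation":[-5,3,35],"twist":[0,0,0],"grip":-0.03},{"translation":[-1,0,30],"twist":[0,0,0],"grip":-0.03},{"translation":[-1,0,25],"twist":[0,0,0],"grip":-0.03},{"translation":[-1,0,15],"twist":[0,0,0],"grip":-0.03},{"translation":[0,0,5],"twist":[0,0,0],"grip":-0.03},{"translation":[0,0,0],"twist":[0,0,0],"grip":-0.03},{"translation":[0,0,0],"twist":[0,0,0],"grip":-0.03},{"translation":[0,0,0],"twist":[0,0,0],"grip":-0.03}]'
python3 to.py w 486 -350.5 7
```

```text
t: 29.7
tool_pos: [0.477, -0.3386, 0.0562]
orientation: [3.135, 0.154, -0.011]
force: [-0.4, -0.1, 0.3]
opening: 0.0456
 t 29.7 pos [ 477.  -338.6   56.2] F [-0.4 -0.1  0.3] open 45.6 | shift [ 8.1 12.5 49.2] twist [0.003 0.007 0.018]
```

```bash
python3 -m pendant '[{"translation":[5,7,0],"twist":[0,0.007,0.018],"grip":-0.03},{"translation":[2,4,10],"twist":[0,0,0],"grip":-0.03},{"translation":[0,1,15],"twist":[0,0,0],"grip":-0.03},{"translation":[0,0,12],"twist":[0,0,0],"grip":-0.03},{"translation":[0,0,6],"twist":[0,0,0],"grip":-0.03},{"translation":[0,0,3],"twist":[0,0,0],"grip":-0.03},{"translation":[0,0,1],"twist":[0,0,0],"grip":-0.03},{"translation":[0,0,0],"twist":[0,0,0],"grip":-0.03},{"translation":[0,0,0],"twist":[0,0,0],"grip":-0.03},{"translation":[0,0,0],"twist":[0,0,0],"grip":-0.03}]'
python3 to.py w 486 -350.5 7
```

```text
t: 30.7
tool_pos: [0.4872, -0.3525, 0.0071]
orientation: [3.134, 0.123, 0.005]
force: [0.5, 0.2, 0.1]
opening: 0.0448
 t 30.7 pos [ 487.2 -352.5    7.1] F [0.5 0.2 0.1] open 44.8 | shift [-1.1 -2.1  0.1] twist [ 0.005 -0.003 -0.002]
```

Good; grip, lift and carry in one go.

```bash
python3 -m pendant '[{"translation":[-1,-2,0],"twist":[0,0,0],"grip":-1},{"translation":[0,0,0],"twist":[0,0,0],"grip":-1},{"translation":[0,0,0],"twist":[0,0,0],"grip":-1},{"translation":[0,0,0],"twist":[0,0,0],"grip":-1},{"translation":[0,0,0],"twist":[0,0,0],"grip":-1},{"translation":[0,0,-30],"twist":[0,0,0],"grip":-1},{"translation":[0,0,-45],"twist":[0,0,0],"grip":-1},{"translation":[5,0,-45],"twist":[0,0,0],"grip":-1},{"translation":[10,-30,-35],"twist":[0,0,0],"grip":-1},{"translation":[10,-40,-15],"twist":[0,0,0],"grip":-1}]'
python3 to.py u 18 0 155
```

```text
t: 31.7
tool_pos: [0.5019, -0.2783, 0.1793]
orientation: [3.139, 0.114, -0.003]
force: [-0.0, 0.4, -0.4]
opening: 0.0241
 t 31.7 pos [ 501.9 -278.3  179.3] F [-0.   0.4 -0.4] open 24.1 | shift [ 101.  -285.2   23.8] twist [ 0.001  0.002 -0.007]
```

```bash
python3 -m pendant '[{"translation":[15,-42,-5],"twist":[0,0,0],"grip":-1},{"translation":[15,-42,0],"twist":[0,0,0],"grip":-1},{"translation":[15,-42,0],"twist":[0,0,0],"grip":-1},{"translation":[15,-42,0],"twist":[0,0,0],"grip":-1},{"translation":[15,-42,0],"twist":[0,0,0],"grip":-1},{"translation":[13,-35,0],"twist":[0,0,0],"grip":-1},{"translation":[7,-16,0],"twist":[0,0,0],"grip":-1},{"translation":[2,-6,0],"twist":[0,0,0],"grip":-1},{"translation":[0,0,0],"twist":[0,0,0],"grip":-1},{"translation":[0,0,0],"twist":[0,0,0],"grip":-1}]'
python3 to.py u 18 0 155
```

```text
t: 32.7
tool_pos: [0.5841, 0.0079, 0.1906]
orientation: [3.134, 0.118, 0.014]
force: [0.4, -0.6, 0.4]
opening: 0.0243
 t 32.7 pos [584.1   7.9 190.6] F [ 0.4 -0.6  0.4] open 24.3 | shift [-2.1 -5.9 35.5] twist [ 0.006 -0.008 -0.005]
```

```bash
python3 -m pendant '[{"translation":[-1,-4,10],"twist":[0,0,0],"grip":-1},{"translation":[-1,-2,12],"twist":[0,0,0],"grip":-1},{"translation":[0,0,9],"twist":[0,0,0],"grip":-1},{"translation":[0,0,5],"twist":[0,0,0],"grip":-1},{"translation":[0,0,1],"twist":[0,0,0],"grip":-1},{"translation":[0,0,0],"twist":[0,0,0],"grip":-1},{"translation":[0,0,0],"twist":[0,0,0],"grip":-0.03},{"translation":[0,0,0],"twist":[0,0,0],"grip":-0.03},{"translation":[0,0,0],"twist":[0,0,0],"grip":-0.03},{"translation":[0,0,0],"twist":[0,0,0],"grip":-0.03}]'
python3 to.py u 18 0 155
python3 -m pendant '[{"translation":[0,0,-40],"twist":[0,0,0],"grip":0},{"translation":[-20,30,-20],"twist":[0,0,0],"grip":0},{"translation":[-20,35,0],"twist":[0,0,0],"grip":0},{"translation":[-20,35,0],"twist":[0,0,0],"grip":0},{"translation":[-15,25,0],"twist":[0,0,0],"grip":0},{"translation":[-8,10,0],"twist":[0,0,0],"grip":0},{"translation":[-5,5,0],"twist":[0,0,0],"grip":0},{"translation":[0,0,0],"twist":[0,0,0],"grip":0},{"translation":[0,0,0],"twist":[0,0,0],"grip":0},{"translation":[0,0,0],"twist":[0,0,0],"grip":0}]'
python3 - <<'E'
from h import *
for n,i,p,d in specs():
    if n=="top": q=cv2.resize(p[175:260,230:400],None,fx=4,fy=4);cv2.imwrite("pics/p3.png",q[:,:,::-1])
to(.497,-.1437,.078)
E
```

```text
t: 33.7
tool_pos: [0.581, 0.0095, 0.1499]
orientation: [3.134, 0.109, 0.012]
force: [0.9, -0.6, -0.5]
opening: 0.0446
 t 33.7 pos [581.    9.5 149.9] F [ 0.9 -0.6 -0.5] open 44.6 | shift [ 1.2 -3.8 -5.1] twist [ 0.006 -0.008 -0.011]
t: 34.7
tool_pos: [0.5022, -0.1379, 0.2148]
orientation: [3.132, 0.116, 0.02]
force: [0.1, -0.4, -0.4]
opening: 0.0466
top r [192. 246.  59.] [462. 303.]
top r [307. 224. 103.] [526.  11.]
top r [170. 221.  62.] [523. 364.]
top r [199. 136. 114.] [753. 306.]
top b [169. 248.  64.] [454. 361.]
top b [193. 218.  63.] [533. 306.]
top b [306. 199. 220.] [590.  16.]
top b [305. 187.  42.] [623.  19.]
side r [351. 138.  55.] [752. 466.]
 t 34.8 pos [ 502.2 -137.8  214.8] F [-1.1  0.  -0.8] open 46.1 | shift [ -7.3   4.4 136.7] twist [ 0.008 -0.012 -0.006]
```

View pics/p3.png

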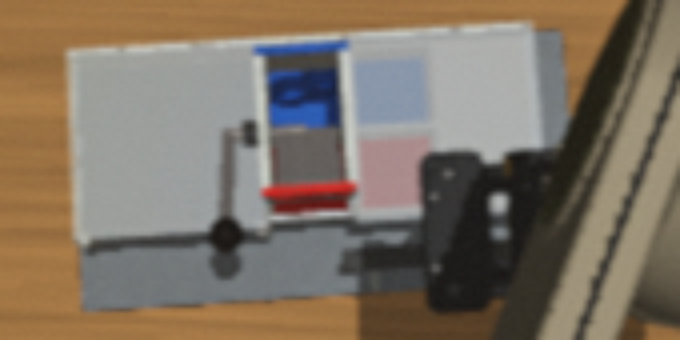

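The blue discs are in the far pocket and no red or blue is left on the white mat. Next is the knob.

```bash
python3 -m pendant '[{"translation":[-6,4,10],"twist":[0,-0.01,0],"grip":0},{"translation":[-2,1,20],"twist":[0,0,0],"grip":0},{"translation":[-1,0,25],"twist":[0,0,0],"grip":0},{"translation":[0,0,20],"twist":[0,0,0],"grip":0},{"translation":[0,0,10],"twist":[0,0,0],"grip":0},{"translation":[0,0,5],"twist":[0,0,0],"grip":0},{"translation":[0,0,0],"twist":[0,0,0],"grip":0},{"translation":[0,0,0],"twist":[0,0,0],"grip":0},{"translation":[0,0,0],"twist":[0,0,0],"grip":0},{"translation":[0,0,0],"twist":[0,0,0],"grip":0}]'
python3 to.py w 497 -143.7 78
```

```text
t: 35.8
tool_pos: [0.4939, -0.1436, 0.1208]
orientation: [3.13, 0.123, 0.002]
force: [-0.3, 0.1, -0.3]
opening: 0.0466
 t 35.8 pos [ 493.9 -143.6  120.8] F [-0.3  0.1 -0.3] open 46.6 | shift [ 3.  -0.  42.8] twist [ 0.009 -0.001 -0.001]
```

```bash
python3 -m pendant '[{"translation":[2,0,10],"twist":[0,0,0],"grip":0},{"translation":[0,0,15],"twist":[0,0,0],"grip":0},{"translation":[0,0,10],"twist":[0,0,0],"grip":0},{"translation":[0,0,5],"twist":[0,0,0],"grip":0},{"translation":[0,0,2],"twist":[0,0,0],"grip":0},{"translation":[0,0,0],"twist":[0,0,0],"grip":-1},{"translation":[0,0,0],"twist":[0,0,0],"grip":-1},{"translation":[0,0,0],"twist":[0,0,0],"grip":-1},{"translation":[0,0,0],"twist":[0,0,0],"grip":-1},{"translation":[0,0,0],"twist":[0,0,0],"grip":-1}]' 50
python3 to.py w 497 -143.7 78
```

```text
t: 36.8
tool_pos: [0.4963, -0.1439, 0.0754]
orientation: [3.13, 0.123, 0.002]
force: [1.8, -0.8, -3.3]
opening: 0.0255
 t 36.8 pos [ 496.3 -143.9   75.4] F [ 1.8 -0.8 -3.3] open 25.5 | shift [ 0.7 -0.1 -2.6] twist [ 0.009 -0.001 -0.001]
```

```bash
python3 -m pendant '[{"translation":[0,0,-5],"twist":[0,0,0],"grip":-1},{"translation":[0,0,-5],"twist":[0,0,0],"grip":-1},{"translation":[0,0,-5],"twist":[0,0,0],"grip":-1},{"translation":[0,0,-3],"twist":[0,0,0],"grip":-1},{"translation":[0,0,-2],"twist":[0,0,0],"grip":-1},{"translation":[0,0,-2],"twist":[0,0,0],"grip":-1},{"translation":[0,0,0],"twist":[0,0,0],"grip":-1},{"translation":[0,0,0],"twist":[0,0,0],"grip":-1},{"translation":[0,0,0],"twist":[0,0,0],"grip":-1},{"translation":[0,0,0],"twist":[0,0,0],"grip":-1}]'
python3 to.py u -80 -94 93
```

```text
t: 37.8
tool_pos: [0.4961, -0.1432, 0.0963]
orientation: [3.131, 0.123, 0.003]
force: [5.1, -0.9, -11.1]
opening: 0.0254
 t 37.8 pos [ 496.1 -143.2   96.3] F [  5.1  -0.9 -11.1] open 25.4 | shift [  0.  -55.3   2.8] twist [ 0.008 -0.001 -0.001]
```

```bash
python3 -m pendant '[{"translation":[0,-8,1],"twist":[0,0,0],"grip":-1},{"translation":[0,-10,0],"twist":[0,0,0],"grip":-1},{"translation":[0,-10,0],"twist":[0,0,0],"grip":-1},{"translation":[0,-8,0],"twist":[0,0,0],"grip":-1},{"translation":[0,-6,0],"twist":[0,0,0],"grip":-1},{"translation":[0,-3,0],"twist":[0,0,0],"grip":-1},{"translation":[0,-1,0],"twist":[0,0,0],"grip":-1},{"translation":[0,0,0],"twist":[0,0,0],"grip":-1},{"translation":[0,0,0],"twist":[0,0,0],"grip":-1},{"translation":[0,0,0],"twist":[0,0,0],"grip":-1}]'
python3 to.py u -80 -94 93
```

```text
t: 38.8
tool_pos: [0.4919, -0.0964, 0.0929]
orientation: [3.13, 0.122, 0.002]
force: [5.3, -1.9, -10.5]
opening: 0.025
 t 38.8 pos [491.9 -96.4  92.9] F [  5.3  -1.9 -10.5] open 25.0 | shift [ 0.6 -8.2 -0.1] twist [ 0.009 -0.001 -0.002]
```

```bash
python3 -m pendant '[{"translation":[0,-6,0],"twist":[0,0,0],"grip":-1},{"translation":[0,-3,0],"twist":[0,0,0],"grip":-1},{"translation":[0,-1,0],"twist":[0,0,0],"grip":-1},{"translation":[0,0,0],"twist":[0,0,0],"grip":-1},{"translation":[0,0,0],"twist":[0,0,0],"grip":-1},{"translation":[0,0,0],"twist":[0,0,0],"grip":-1},{"translation":[0,0,0],"twist":[0,0,0],"grip":-1},{"translation":[0,0,0],"twist":[0,0,0],"grip":-1},{"translation":[0,0,0],"twist":[0,0,0],"grip":-1},{"translation":[0,0,0],"twist":[0,0,0],"grip":-1}]'
python3 to.py u -80 -93.3 78
```

```text
t: 39.8
tool_pos: [0.491, -0.0865, 0.0918]
orientation: [3.13, 0.122, 0.003]
force: [6.0, -1.6, -10.0]
opening: 0.025
 t 39.8 pos [491.  -86.5  91.8] F [  6.   -1.6 -10. ] open 25.0 | shift [ 0.7  0.9 13.8] twist [ 0.01  -0.001 -0.002]
```

```bash
python3 -m pendant '[{"translation":[0,1,1],"twist":[0,0,0],"grip":-1},{"translation":[0,0,4],"twist":[0,0,0],"grip":-1},{"translation":[0,0,4],"twist":[0,0,0],"grip":-1},{"translation":[0,0,4],"twist":[0,0,0],"grip":-1},{"translation":[0,0,3],"twist":[0,0,0],"grip":-1},{"translation":[0,0,1],"twist":[0,0,0],"grip":-1},{"translation":[0,0,0],"twist":[0,0,0],"grip":-1},{"translation":[0,0,0],"twist":[0,0,0],"grip":-1},{"translation":[0,0,0],"twist":[0,0,0],"grip":-1},{"translation":[0,0,0],"twist":[0,0,0],"grip":-1}]'
python3 to.py u -80 -93.3 75.4
```

```text
t: 40.8
tool_pos: [0.4911, -0.0871, 0.0754]
orientation: [3.131, 0.123, 0.002]
force: [1.7, 0.9, -4.9]
opening: 0.025
 t 40.8 pos [491.1 -87.1  75.4] F [ 1.7  0.9 -4.9] open 25.0 | shift [ 0.6  0.3 -0. ] twist [ 0.009 -0.001 -0.002]
```

```bash
python3 -m pendant '[{"translation":[0,0,0],"twist":[0,0,0],"grip":0},{"translation":[0,0,0],"twist":[0,0,0],"grip":0},{"translation":[0,0,0],"twist":[0,0,0],"grip":0},{"translation":[0,0,0],"twist":[0,0,0],"grip":0},{"translation":[0,0,-30],"twist":[0,0,0],"grip":0},{"translation":[0,0,-45],"twist":[0,0,0],"grip":0},{"translation":[0,0,-40],"twist":[0,0,0],"grip":-0.03},{"translation":[0,-40,0],"twist":[0,0,0],"grip":-0.03},{"translation":[0,-45,0],"twist":[0,0,0],"grip":-0.03},{"translation":[0,-45,0],"twist":[0,0,0],"grip":-0.03}]' 25
python3 -m pendant '[{"translation":[0,-45,0],"twist":[0,0,0],"grip":-0.03},{"translation":[0,-45,0],"twist":[0,0,0],"grip":-0.03},{"translation":[0,-45,0],"twist":[0,0,0],"grip":-0.03},{"translation":[0,-45,0],"twist":[0,0,0],"grip":-0.03},{"translation":[0,-30,0],"twist":[0,0,0],"grip":-0.03},{"translation":[0,-10,0],"twist":[0,0,0],"grip":-0.03},{"translation":[0,0,0],"twist":[0,0,0],"grip":-0.03},{"translation":[0,0,0],"twist":[0,0,0],"grip":-0.03},{"translation":[0,0,0],"twist":[0,0,0],"grip":-0.03},{"translation":[0,0,0],"twist":[0,0,0],"grip":-0.03}]' 25
python3 - <<'E'
from h import *
for n,i,p,d in specs():
    for u,v,a in blobs(p,"y",5): print(n,"y",np.round([u,v,a],1),np.round(onz(i,[(u,v)],.108)[0]*1000))
    if n=="top": q=cv2.resize(p[175:260,230:400],None,fx=4,fy=4);cv2.imwrite("pics/p4.png",q[:,:,::-1])
to(.534,.305,.06)
print(U(-80,-94))
E
```

```text
t: 41.8
tool_pos: [0.4825, 0.0412, 0.1975]
orientation: [3.128, 0.108, 0.01]
force: [0.9, -0.4, 0.2]
opening: 0.0455
t: 42.8
tool_pos: [0.4664, 0.2708, 0.1981]
orientation: [3.128, 0.111, 0.02]
force: [0.1, 0.4, 0.4]
opening: 0.0449
top r [307. 224. 103.] [526.  11.]
top r [170. 221.  63.] [523. 364.]
top r [199. 136. 116.] [753. 306.]
top b [193. 218.  64.] [533. 306.]
top b [306. 199. 224.] [591.  16.]
top b [305. 187.  42.] [623.  19.]
top y [173.  239.5  24. ] [475. 320. 108.]
top y [347.5 237.   56. ] [492. -87. 108.]
top y [182.2 214.1 940. ] [535. 303. 108.]
side r [290. 193.  30.] [520. 159.]
side r [273. 166.  31.] [464. 298.]
side r [291. 155.  34.] [525. 363.]
side r [351. 138.  55.] [751. 466.]
side b [294. 165.  34.] [534. 302.]
side b [272. 157.  26.] [458. 354.]
side b [130.  34.  79.] [-458. 1686.]
side y [278.4 228.9  31. ] [493. -86. 108.]
side y [282.9 163.6 801. ] [502. 185. 108.]
 t 42.9 pos [466.4 270.9 198.1] F [-0.4 -0.6 -1.5] open 45.3 | shift [ 68.  -30.8 138.6] twist [ 0.012 -0.013 -0.009]
[ 0.49176784 -0.08809254]
```

View pics/p4.png

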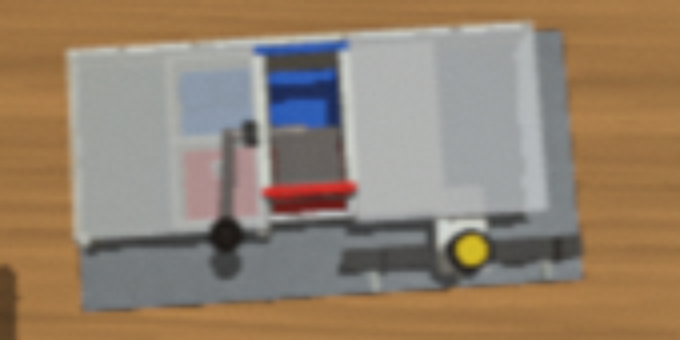

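The second pair is below the chute. The knob dot at z=108 agrees in both views at (492,-87), so the pin is home. The lever is still set for blue, so blue goes first from the yellow mat.

```bash
python3 -m pendant '[{"translation":[25,-12,5],"twist":[0.01,-0.01,0],"grip":-0.1},{"translation":[25,-12,15],"twist":[0,0,0],"grip":-0.1},{"translation":[12,-5,30],"twist":[0,0,0],"grip":-0.1},{"translation":[3,-1,30],"twist":[0,0,0],"grip":-0.1},{"translation":[0,0,30],"twist":[0,0,0],"grip":-0.1},{"translation":[0,0,15],"twist":[0,0,0],"grip":-0.1},{"translation":[0,0,5],"twist":[0,0,0],"grip":-0.1},{"translation":[0,0,0],"twist":[0,0,0],"grip":-0.1},{"translation":[0,0,0],"twist":[0,0,0],"grip":-0.1},{"translation":[0,0,0],"twist":[0,0,0],"grip":-0.1}]'
python3 to.py w 534 304 7
```

```text
t: 43.9
tool_pos: [0.5371, 0.3027, 0.07]
orientation: [-3.138, -0.1, -0.017]
force: [0.4, 0.7, -0.4]
opening: 0.0417
 t 43.9 pos [537.1 302.7  70. ] F [ 0.4  0.7 -0.4] open 41.7 | shift [-3.7 -1.4 62.9] twist [-0.001 -0.011 -0.016]
```

```bash
python3 -m pendant '[{"translation":[-2,-1,10],"twist":[0,-0.01,-0.016],"grip":-0.1},{"translation":[-1,0,18],"twist":[0,0,0],"grip":-0.1},{"translation":[-1,0,16],"twist":[0,0,0],"grip":-0.1},{"translation":[0,0,9],"twist":[0,0,0],"grip":-0.1},{"translation":[0,0,5],"twist":[0,0,0],"grip":-0.1},{"translation":[0,0,2],"twist":[0,0,0],"grip":-0.1},{"translation":[0,0,1],"twist":[0,0,0],"grip":-0.1},{"translation":[0,0,0],"twist":[0,0,0],"grip":-0.1},{"translation":[0,0,0],"twist":[0,0,0],"grip":-0.1},{"translation":[0,0,0],"twist":[0,0,0],"grip":-0.1}]'
python3 to.py w 534 304 7
```

```text
t: 44.9
tool_pos: [0.5368, 0.3059, 0.0109]
orientation: [-3.134, -0.131, -0.012]
force: [0.6, -0.3, -0.5]
opening: 0.0419
 t 44.9 pos [536.8 305.9  10.9] F [ 0.6 -0.3 -0.5] open 41.9 | shift [-2.9  1.7  3.9] twist [-0.005 -0.008  0.003]
```

```bash
python3 -m pendant '[{"translation":[-3,2,3],"twist":[0,0,0],"grip":-0.1},{"translation":[0,0,1],"twist":[0,0,0],"grip":-0.1},{"translation":[0,0,0],"twist":[0,0,0],"grip":-1},{"translation":[0,0,0],"twist":[0,0,0],"grip":-1},{"translation":[0,0,0],"twist":[0,0,0],"grip":-1},{"translation":[0,0,0],"twist":[0,0,0],"grip":-1},{"translation":[0,0,-30],"twist":[0,0,0],"grip":-1},{"translation":[0,0,-45],"twist":[0,0,0],"grip":-1},{"translation":[0,0,-45],"twist":[0,0,0],"grip":-1},{"translation":[0,20,-40],"twist":[0,0,0],"grip":-1}]' 25
python3 to.py u 18 0 155
```

```text
t: 45.9
tool_pos: [0.5285, 0.2816, 0.1626]
orientation: [3.139, 0.134, -0.011]
force: [0.6, 0.7, 0.4]
opening: 0.0244
 t 45.9 pos [528.5 281.6 162.6] F [0.6 0.7 0.4] open 24.4 | shift [ 30.4 271.7   7.4] twist [-0.     0.007  0.005]
```

```bash
python3 -m pendant '[{"translation":[4,40,-20],"twist":[0,0,0],"grip":-1},{"translation":[5,42,-5],"twist":[0,0,0],"grip":-1},{"translation":[5,42,0],"twist":[0,0,0],"grip":-1},{"translation":[5,42,0],"twist":[0,0,0],"grip":-1},{"translation":[5,42,0],"twist":[0,0,0],"grip":-1},{"translation":[3,30,0],"twist":[0,0,0],"grip":-1},{"translation":[1,15,0],"twist":[0,0,0],"grip":-1},{"translation":[0,5,0],"twist":[0,0,0],"grip":-1},{"translation":[0,0,0],"twist":[0,0,0],"grip":-1},{"translation":[0,0,0],"twist":[0,0,0],"grip":-1}]'
python3 to.py u 18 0 155
```

```text
t: 46.9
tool_pos: [0.585, 0.0202, 0.2001]
orientation: [-3.134, -0.138, -0.017]
force: [-0.0, -0.2, -0.2]
opening: 0.0246
 t 46.9 pos [585.   20.2 200.1] F [-0.  -0.2 -0.2] open 24.6 | shift [-4.2  6.6 45. ] twist [-0.004 -0.011  0.008]
```

Drop, then head back and look.

```bash
python3 -m pendant '[{"translation":[-3,4,10],"twist":[0,-0.01,0],"grip":-1},{"translation":[-1,2,14],"twist":[0,0,0],"grip":-1},{"translation":[0,1,12],"twist":[0,0,0],"grip":-1},{"translation":[0,0,7],"twist":[0,0,0],"grip":-1},{"translation":[0,0,3],"twist":[0,0,0],"grip":-1},{"translation":[0,0,0],"twist":[0,0,0],"grip":-1},{"translation":[0,0,0],"twist":[0,0,0],"grip":-0.03},{"translation":[0,0,0],"twist":[0,0,0],"grip":-0.03},{"translation":[0,0,0],"twist":[0,0,0],"grip":-0.03},{"translation":[0,0,0],"twist":[0,0,0],"grip":-0.03}]'
python3 to.py u 18 0 155
python3 -m pendant '[{"translation":[0,0,-40],"twist":[0,0,0],"grip":-0.1},{"translation":[-10,-20,-25],"twist":[0,0,0],"grip":-0.1},{"translation":[-15,-45,0],"twist":[0,0,0],"grip":-0.1},{"translation":[-15,-45,0],"twist":[0,0,0],"grip":-0.1},{"translation":[-15,-45,0],"twist":[0,0,0],"grip":-0.1},{"translation":[-15,-45,0],"twist":[0,0,0],"grip":-0.1},{"translation":[-15,-45,0],"twist":[0,0,0],"grip":-0.1},{"translation":[-8,-30,0],"twist":[0,0,0],"grip":-0.1},{"translation":[-3,-10,0],"twist":[0,0,0],"grip":-0.1},{"translation":[0,0,0],"twist":[0,0,0],"grip":-0.1}]'
python3 - <<'E'
from h import *
for n,i,p,d in specs():
    if n=="top": cv2.imwrite("pics/p5.png",cv2.resize(p[175:275,130:400],None,fx=2.9,fy=2.9)[:,:,::-1])
to(.456,.358,.06)
E
```

```text
t: 47.9
tool_pos: [0.5806, 0.0171, 0.1491]
orientation: [-3.133, -0.146, 0.002]
force: [0.0, 0.2, 0.1]
opening: 0.0446
 t 47.9 pos [580.6  17.1 149.1] F [0.  0.2 0.1] open 44.6 | shift [ 1.   3.7 -6. ] twist [-0.005  0.001  0.013]
t: 48.9
tool_pos: [0.4569, 0.3007, 0.2233]
orientation: [-3.13, -0.14, -0.013]
force: [1.3, 0.2, 0.3]
opening: 0.042
top r [194. 245.  29.] [462. 298.]
top r [307. 224. 103.] [526.  11.]
top r [170. 221.  63.] [523. 364.]
top r [199. 136. 112.] [753. 306.]
top b [306. 199. 225.] [591.  16.]
top b [305. 187.  42.] [623.  19.]
side r [290. 193.  30.] [520. 159.]
side r [273. 166.  29.] [464. 298.]
side r [291. 155.  34.] [525. 362.]
side r [351. 138.  57.] [752. 466.]
side b [272. 157.  26.] [457. 354.]
side b [130.  34.  79.] [-458. 1687.]
 t 49.0 pos [457.8 299.1 223.1] F [ 0.3 -0.5  0. ] open 41.8 | shift [  2.  -57.6 163.6] twist [-0.007 -0.009  0.007]
```

```bash
python3 -m pendant '[{"translation":[0,-25,5],"twist":[0,-0.01,0],"grip":-0.1},{"translation":[0,-20,20],"twist":[0,0,0],"grip":-0.1},{"translation":[0,-9,35],"twist":[0,0,0],"grip":-0.1},{"translation":[0,-2,35],"twist":[0,0,0],"grip":-0.1},{"translation":[-1,0,30],"twist":[0,0,0],"grip":-0.1},{"translation":[-1,0,18],"twist":[0,0,0],"grip":-0.1},{"translation":[0,0,5],"twist":[0,0,0],"grip":-0.1},{"translation":[0,0,0],"twist":[0,0,0],"grip":-0.1},{"translation":[0,0,0],"twist":[0,0,0],"grip":-0.1},{"translation":[0,0,0],"twist":[0,0,0],"grip":-0.1}]'
python3 to.py w 456 358 7
```

```text
t: 50.0
tool_pos: [0.4635, 0.3444, 0.0748]
orientation: [-3.133, -0.106, -0.01]
force: [-0.0, -0.0, -0.5]
opening: 0.0419
 t 50.0 pos [463.5 344.4  74.8] F [-0.  -0.  -0.5] open 41.9 | shift [ -7.  -13.7  67.8] twist [-0.006 -0.006 -0.013]
```

View pics/p5.png

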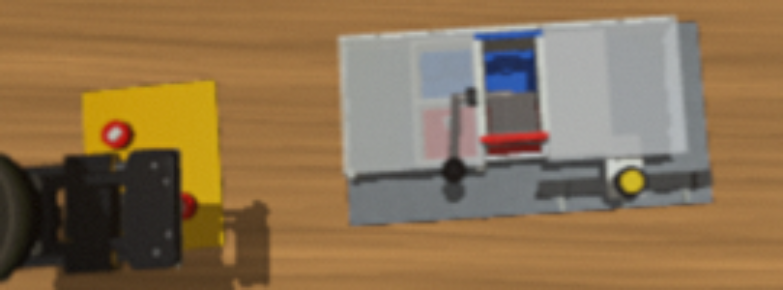

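The first blue of batch two is in the far pocket (dark shape at (512,70) in the crop). Next is the second blue.

```bash
python3 -m pendant '[{"translation":[-4,-9,5],"twist":[0,0,-0.013],"grip":-0.1},{"translation":[-2,-3,15],"twist":[0,0,0],"grip":-0.1},{"translation":[-1,-1,18],"twist":[0,0,0],"grip":-0.1},{"translation":[-1,0,14],"twist":[0,0,0],"grip":-0.1},{"translation":[0,0,7],"twist":[0,0,0],"grip":-0.1},{"translation":[0,0,4],"twist":[0,0,0],"grip":-0.1},{"translation":[0,0,2],"twist":[0,0,0],"grip":-0.1},{"translation":[0,0,0],"twist":[0,0,0],"grip":-0.1},{"translation":[0,0,0],"twist":[0,0,0],"grip":-0.1},{"translation":[0,0,0],"twist":[0,0,0],"grip":-0.1}]'
python3 to.py w 456 358 7
```

```text
t: 51.0
tool_pos: [0.4566, 0.3613, 0.0092]
orientation: [-3.128, -0.13, -0.02]
force: [-0.4, 0.6, 0.4]
opening: 0.0421
 t 51.0 pos [456.6 361.3   9.2] F [-0.4  0.6  0.4] open 42.1 | shift [-0.9  3.3  2.2] twist [-0.01  -0.013  0.003]
```

```bash
python3 -m pendant '[{"translation":[-1,2,2],"twist":[0,-0.01,0],"grip":-0.1},{"translation":[0,0,1],"twist":[0,0,0],"grip":-0.1},{"translation":[0,0,0],"twist":[0,0,0],"grip":-1},{"translation":[0,0,0],"twist":[0,0,0],"grip":-1},{"translation":[0,0,0],"twist":[0,0,0],"grip":-1},{"translation":[0,0,0],"twist":[0,0,0],"grip":-1},{"translation":[0,0,-30],"twist":[0,0,0],"grip":-1},{"translation":[0,0,-45],"twist":[0,0,0],"grip":-1},{"translation":[5,0,-45],"twist":[0,0,0],"grip":-1},{"translation":[10,30,-40],"twist":[0,0,0],"grip":-1}]' 25
python3 to.py u 18 0 155
```

```text
t: 52.0
tool_pos: [0.4673, 0.3283, 0.1621]
orientation: [-3.135, -0.136, 0.017]
force: [1.4, -0.3, -0.1]
opening: 0.024
 t 52.0 pos [467.3 328.3 162.1] F [ 1.4 -0.3 -0.1] open 24.0 | shift [ 87.1 323.7   4.7] twist [-0.004  0.011  0.006]
```

```bash
python3 -m pendant '[{"translation":[15,42,-20],"twist":[0,0,0],"grip":-1},{"translation":[15,42,-5],"twist":[0,0,0],"grip":-1},{"translation":[15,42,0],"twist":[0,0,0],"grip":-1},{"translation":[15,42,0],"twist":[0,0,0],"grip":-1},{"translation":[12,42,0],"twist":[0,0,0],"grip":-1},{"translation":[8,42,0],"twist":[0,0,0],"grip":-1},{"translation":[3,35,0],"twist":[0,0,0],"grip":-1},{"translation":[0,16,0],"twist":[0,0,0],"grip":-1},{"translation":[0,5,0],"twist":[0,0,0],"grip":-1},{"translation":[0,0,0],"twist":[0,0,0],"grip":-1}]'
python3 to.py u 18 0 155
```

```text
t: 53.0
tool_pos: [0.5861, 0.0167, 0.197]
orientation: [-3.13, -0.136, -0.011]
force: [-1.3, 0.2, -0.3]
opening: 0.0245
 t 53.0 pos [586.1  16.7 197. ] F [-1.3  0.2 -0.3] open 24.5 | shift [-4.7  3.2 41.9] twist [-0.008 -0.007  0.007]
```

```bash
python3 -m pendant '[{"translation":[-4,2,10],"twist":[0,-0.01,0],"grip":-1},{"translation":[-1,1,13],"twist":[0,0,0],"grip":-1},{"translation":[0,0,11],"twist":[0,0,0],"grip":-1},{"translation":[0,0,6],"twist":[0,0,0],"grip":-1},{"translation":[0,0,2],"twist":[0,0,0],"grip":-1},{"translation":[0,0,0],"twist":[0,0,0],"grip":-1},{"translation":[0,0,0],"twist":[0,0,0],"grip":-0.03},{"translation":[0,0,0],"twist":[0,0,0],"grip":-0.03},{"translation":[0,0,0],"twist":[0,0,0],"grip":-0.03},{"translation":[0,0,0],"twist":[0,0,0],"grip":-0.03}]'
python3 to.py u 18 0 155
python3 -m pendant '[{"translation":[0,0,-40],"twist":[0,0,0],"grip":-1},{"translation":[-15,0,-25],"twist":[0,0,0],"grip":-1},{"translation":[-35,-10,0],"twist":[0,0,0],"grip":-1},{"translation":[-35,-20,0],"twist":[0,0,0],"grip":-1},{"translation":[-25,-15,0],"twist":[0,0,0],"grip":-1},{"translation":[-10,-4,0],"twist":[0,0,0],"grip":-1},{"translation":[-2,0,0],"twist":[0,0,0],"grip":-1},{"translation":[0,0,0],"twist":[0,0,0],"grip":-1},{"translation":[0,0,0],"twist":[0,0,0],"grip":-1},{"translation":[0,0,0],"twist":[0,0,0],"grip":-1}]'
python3 to.py u -105 52 143
```

```text
t: 54.0
tool_pos: [0.58, 0.0185, 0.1506]
orientation: [-3.129, -0.145, 0.008]
force: [0.1, 0.3, -0.8]
opening: 0.0448
 t 54.0 pos [580.   18.5 150.6] F [ 0.1  0.3 -0.8] open 44.8 | shift [ 1.5  5.2 -4.4] twist [-0.009  0.005  0.013]
t: 55.0
tool_pos: [0.4531, 0.0551, 0.2223]
orientation: [-3.13, -0.142, -0.004]
force: [-0.3, 0.1, 0.1]
opening: 0.0005
 t 55.0 pos [453.1  55.1 222.3] F [-0.3  0.1  0.1] open 0.5 | shift [ 1.8  0.5 79.3] twist [-0.008 -0.003  0.01 ]
```

```bash
python3 - <<'E'
from h import *
for n,i,p,d in specs():
    if n=="top": cv2.imwrite("pics/p6.png",cv2.resize(p[175:260,230:400],None,fx=4,fy=4)[:,:,::-1])
E
python3 -m pendant '[{"translation":[0,0,20],"twist":[0,0,0],"grip":-1},{"translation":[0,0,28],"twist":[0,0,0],"grip":-1},{"translation":[0,0,20],"twist":[0,0,0],"grip":-1},{"translation":[0,0,10],"twist":[0,0,0],"grip":-1},{"translation":[0,0,2],"twist":[0,0,0],"grip":-1},{"translation":[10,0,0],"twist":[0,0,0],"grip":-1},{"translation":[20,0,0],"twist":[0,0,0],"grip":-1},{"translation":[20,0,0],"twist":[0,0,0],"grip":-1},{"translation":[20,0,0],"twist":[0,0,0],"grip":-1},{"translation":[10,0,0],"twist":[0,0,0],"grip":-1}]'
python3 to.py u 46 52 143
```

```text
top r [170. 221.  62.] [523. 364.]
top r [199. 135. 114.] [753. 306.]
top b [306. 199. 225.] [591.  16.]
top b [305. 187.  42.] [623.  19.]
side r [290. 193.  30.] [520. 159.]
side r [273. 166.  29.] [464. 298.]
side r [291. 155.  36.] [525. 362.]
side r [351. 138.  56.] [752. 466.]
side b [130.  37.  41.] [-436. 1625.]
t: 56.1
tool_pos: [0.5381, 0.0619, 0.1439]
orientation: [-3.13, -0.138, -0.005]
force: [-1.7, -0.4, -0.0]
opening: 0.0002
 t 56.1 pos [538.1  61.9 143.9] F [-1.7 -0.4 -0. ] open 0.2 | shift [67.8  0.4  1.1] twist [-0.008 -0.004  0.008]
```

View pics/p6.png

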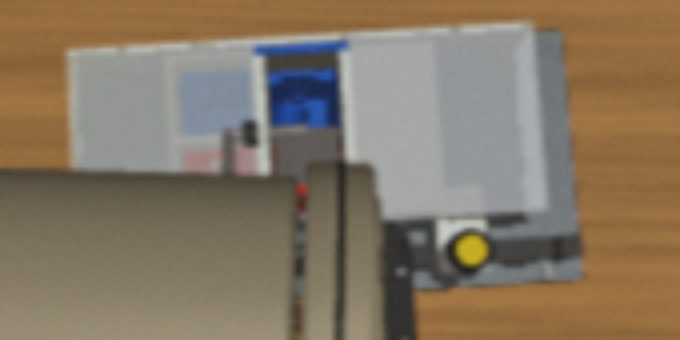

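Both batch-two blues are in the far pocket. I carry on pushing the lever over to the far stop.

```bash
python3 -m pendant '[{"translation":[15,0,0],"twist":[0,0,0],"grip":-1},{"translation":[20,0,0],"twist":[0,0,0],"grip":-1},{"translation":[15,0,0],"twist":[0,0,0],"grip":-1},{"translation":[8,0,0],"twist":[0,0,0],"grip":-1},{"translation":[6,0,0],"twist":[0,0,0],"grip":-1},{"translation":[5,0,0],"twist":[0,0,0],"grip":-1},{"translation":[4,0,0],"twist":[0,0,0],"grip":-1},{"translation":[4,0,0],"twist":[0,0,0],"grip":-1},{"translation":[4,0,0],"twist":[0,0,0],"grip":-1},{"translation":[4,0,0],"twist":[0,0,0],"grip":-1}]'
python3 to.py u 46 52 143
```

```text
t: 57.1
tool_pos: [0.6052, 0.0673, 0.148]
orientation: [-3.132, -0.138, 0.076]
force: [-21.7, -1.4, 12.1]
opening: 0.0001
 t 57.1 pos [605.2  67.3 148. ] F [-21.7  -1.4  12.1] open 0.1 | shift [ 0.7 -0.1  5. ] twist [-0.007  0.048  0.008]
```

```bash
python3 -m pendant '[{"translation":[-20,0,0],"twist":[0,0.045,0],"grip":-1},{"translation":[-15,0,-30],"twist":[0,0,0],"grip":-0.1},{"translation":[-15,-20,-35],"twist":[0,0,0],"grip":-0.1},{"translation":[-15,-45,0],"twist":[0,0,0],"grip":-0.1},{"translation":[-15,-45,0],"twist":[0,0,0],"grip":-0.1},{"translation":[-15,-45,0],"twist":[0,0,0],"grip":-0.1},{"translation":[-15,-35,0],"twist":[0,0,0],"grip":-0.1},{"translation":[-5,-20,0],"twist":[0,0,0],"grip":-0.1},{"translation":[0,-5,0],"twist":[0,0,0],"grip":-0.1},{"translation":[0,0,0],"twist":[0,0,0],"grip":-0.1}]'
python3 - <<'E'
from h import *
for n,i,p,d in specs():
    if n=="top": cv2.imwrite("pics/p7.png",cv2.resize(p[175:260,230:400],None,fx=4,fy=4)[:,:,::-1])
to(.463,.3005,.06)
E
```

```text
t: 58.1
tool_pos: [0.4637, 0.2769, 0.2185]
orientation: [-3.128, -0.133, 0.014]
force: [0.1, -0.6, 0.0]
opening: 0.0418
top r [170. 221.  60.] [523. 364.]
top r [306. 219. 281.] [538.  12.]
top r [199. 136. 112.] [753. 306.]
top b [304. 187.  41.] [623.  20.]
side r [290. 193.  30.] [520. 159.]
side r [273. 166.  33.] [464. 297.]
side r [291. 155.  35.] [526. 363.]
side r [351. 138.  57.] [752. 467.]
side b [130.  34.  79.] [-458. 1687.]
 t 58.2 pos [464.1 275.8 218.3] F [ 0.5 -0.8 -0.3] open 41.8 | shift [  2.3 -23.  158.5] twist [-0.011  0.009  0.003]
```

View pics/p7.png

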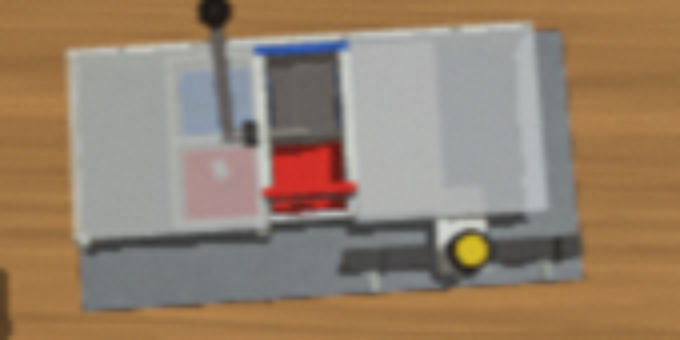

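The chute is set for red and the second red pocket is empty below it. Next is the red at (463,300).

```bash
python3 -m pendant '[{"translation":[1,-12,10],"twist":[0,0.009,0],"grip":-0.1},{"translation":[0,-8,25],"twist":[0,0,0],"grip":-0.1},{"translation":[0,-3,35],"twist":[0,0,0],"grip":-0.1},{"translation":[-1,0,35],"twist":[0,0,0],"grip":-0.1},{"translation":[-1,0,28],"twist":[0,0,0],"grip":-0.1},{"translation":[-1,0,15],"twist":[0,0,0],"grip":-0.1},{"translation":[0,0,5],"twist":[0,0,0],"grip":-0.1},{"translation":[0,0,0],"twist":[0,0,0],"grip":-0.1},{"translation":[0,0,0],"twist":[0,0,0],"grip":-0.1},{"translation":[0,0,0],"twist":[0,0,0],"grip":-0.1}]'
python3 to.py w 463 300.5 7
```

```text
t: 59.2
tool_pos: [0.4648, 0.2969, 0.057]
orientation: [-3.129, -0.109, -0.007]
force: [0.5, 0.3, 0.5]
opening: 0.042
 t 59.2 pos [464.8 296.9  57. ] F [0.5 0.3 0.5] open 42.0 | shift [-1.8 -3.2 50.1] twist [-0.011 -0.005 -0.01 ]
```

```bash
python3 -m pendant '[{"translation":[-1,-2,8],"twist":[0,0,-0.01],"grip":-0.1},{"translation":[-1,0,14],"twist":[0,0,0],"grip":-0.1},{"translation":[0,0,13],"twist":[0,0,0],"grip":-0.1},{"translation":[0,0,8],"twist":[0,0,0],"grip":-0.1},{"translation":[0,0,4],"twist":[0,0,0],"grip":-0.1},{"translation":[0,0,2],"twist":[0,0,0],"grip":-0.1},{"translation":[0,0,0],"twist":[0,0,0],"grip":-0.1},{"translation":[0,0,0],"twist":[0,0,0],"grip":-0.1},{"translation":[0,0,0],"twist":[0,0,0],"grip":-0.1},{"translation":[0,0,0],"twist":[0,0,0],"grip":-0.1}]'
python3 to.py w 463 300.5 7
```

```text
t: 60.2
tool_pos: [0.4648, 0.3006, 0.0063]
orientation: [-3.126, -0.126, -0.013]
force: [0.8, -0.2, 0.0]
opening: 0.0416
 t 60.2 pos [464.8 300.6   6.3] F [ 0.8 -0.2  0. ] open 41.6 | shift [-1.8 -0.1 -0.7] twist [-0.012 -0.009  0.   ]
```

```bash
python3 -m pendant '[{"translation":[-2,0,-1],"twist":[0,0,0],"grip":-1},{"translation":[0,0,0],"twist":[0,0,0],"grip":-1},{"translation":[0,0,0],"twist":[0,0,0],"grip":-1},{"translation":[0,0,0],"twist":[0,0,0],"grip":-1},{"translation":[0,0,0],"twist":[0,0,0],"grip":-1},{"translation":[0,0,-30],"twist":[0,0,0],"grip":-1},{"translation":[0,0,-45],"twist":[0,0,0],"grip":-1},{"translation":[5,0,-45],"twist":[0,0,0],"grip":-1},{"translation":[10,30,-45],"twist":[0,0,0],"grip":-1},{"translation":[10,40,-15],"twist":[0,0,0],"grip":-1}]' 25
python3 to.py u -18 0 155
```

```text
t: 61.2
tool_pos: [0.487, 0.2335, 0.1846]
orientation: [-3.129, -0.135, -0.001]
force: [0.8, 0.6, 0.7]
opening: 0.0241
 t 61.2 pos [487.  233.5 184.6] F [0.8 0.6 0.7] open 24.1 | shift [ 39.6 227.5  27.5] twist [-0.01  -0.001  0.006]
```

```bash
python3 -m pendant '[{"translation":[7,42,-6],"twist":[0,0,0],"grip":-1},{"translation":[7,42,0],"twist":[0,0,0],"grip":-1},{"translation":[7,42,0],"twist":[0,0,0],"grip":-1},{"translation":[7,40,0],"twist":[0,0,0],"grip":-1},{"translation":[5,25,0],"twist":[0,0,0],"grip":-1},{"translation":[2,12,0],"twist":[0,0,0],"grip":-1},{"translation":[0,4,0],"twist":[0,0,0],"grip":-1},{"translation":[0,0,0],"twist":[0,0,0],"grip":-1},{"translation":[0,0,0],"twist":[0,0,0],"grip":-1},{"translation":[0,0,0],"twist":[0,0,0],"grip":-1}]'
python3 to.py u -18 0 155
```

```text
t: 62.2
tool_pos: [0.5442, 0.0221, 0.195]
orientation: [-3.127, -0.134, -0.017]
force: [0.2, -0.3, 0.4]
opening: 0.024
 t 62.2 pos [544.2  22.1 195. ] F [ 0.2 -0.3  0.4] open 24.0 | shift [ 0.4 12.1 39.9] twist [-0.011 -0.011  0.006]
```

```bash
python3 -m pendant '[{"translation":[0,8,10],"twist":[-0.01,-0.01,0],"grip":-1},{"translation":[0,5,13],"twist":[0,0,0],"grip":-1},{"translation":[0,2,10],"twist":[0,0,0],"grip":-1},{"translation":[0,1,5],"twist":[0,0,0],"grip":-1},{"translation":[0,0,2],"twist":[0,0,0],"grip":-1},{"translation":[0,0,0],"twist":[0,0,0],"grip":-1},{"translation":[0,0,0],"twist":[0,0,0],"grip":-0.03},{"translation":[0,0,0],"twist":[0,0,0],"grip":-0.03},{"translation":[0,0,0],"twist":[0,0,0],"grip":-0.03},{"translation":[0,0,0],"twist":[0,0,0],"grip":-0.03}]'
python3 to.py u -18 0 155
python3 -m pendant '[{"translation":[0,0,-40],"twist":[0,0,0],"grip":-0.1},{"translation":[0,-20,-25],"twist":[0,0,0],"grip":-0.1},{"translation":[0,-45,0],"twist":[0,0,0],"grip":-0.1},{"translation":[0,-45,0],"twist":[0,0,0],"grip":-0.1},{"translation":[0,-45,0],"twist":[0,0,0],"grip":-0.1},{"translation":[0,-45,0],"twist":[0,0,0],"grip":-0.1},{"translation":[0,-45,0],"twist":[0,0,0],"grip":-0.1},{"translation":[0,-45,0],"twist":[0,0,0],"grip":-0.1},{"translation":[0,-25,0],"twist":[0,0,0],"grip":-0.1},{"translation":[0,-5,0],"twist":[0,0,0],"grip":-0.1}]'
python3 - <<'E'
from h import *
for n,i,p,d in specs(): pass
to(.5245,.3635,.06)
E
```

```text
t: 63.2
tool_pos: [0.5452, 0.0075, 0.1509]
orientation: [-3.138, -0.14, 0.001]
force: [0.1, 0.5, -0.2]
opening: 0.0444
 t 63.2 pos [545.2   7.5 150.9] F [ 0.1  0.5 -0.2] open 44.4 | shift [ 1.1 -3.  -4.1] twist [-0.001  0.     0.009]
t: 64.2
tool_pos: [0.5178, 0.3377, 0.2232]
orientation: [-3.135, -0.132, -0.012]
force: [0.0, 0.0, -0.3]
opening: 0.0415
top r [306. 219. 281.] [538.  12.]
top r [199. 136. 113.] [753. 306.]
top b [305. 187.  42.] [623.  19.]
side r [290. 193.  30.] [520. 159.]
side r [291. 155.  36.] [525. 362.]
side r [351. 138.  55.] [751. 466.]
side b [130.  33.  79.] [-459. 1690.]
 t 64.3 pos [518.3 335.6 223.1] F [-0.7 -0.1 -0.7] open 41.8 | shift [  7.2 -26.9 163.2] twist [-0.002 -0.008  0.003]
```

```bash
python3 -m pendant '[{"translation":[3,-14,10],"twist":[0,-0.008,0],"grip":-0.1},{"translation":[2,-9,25],"twist":[0,0,0],"grip":-0.1},{"translation":[0,-3,35],"twist":[0,0,0],"grip":-0.1},{"translation":[-1,-1,35],"twist":[0,0,0],"grip":-0.1},{"translation":[-1,0,28],"twist":[0,0,0],"grip":-0.1},{"translation":[-1,0,15],"twist":[0,0,0],"grip":-0.1},{"translation":[0,0,5],"twist":[0,0,0],"grip":-0.1},{"translation":[0,0,0],"twist":[0,0,0],"grip":-0.1},{"translation":[0,0,0],"twist":[0,0,0],"grip":-0.1},{"translation":[0,0,0],"twist":[0,0,0],"grip":-0.1}]'
python3 to.py w 524.5 363.5 7
```

```text
t: 65.3
tool_pos: [0.5274, 0.3528, 0.0729]
orientation: [-3.136, -0.111, -0.016]
force: [0.2, 0.1, -0.8]
opening: 0.0418
 t 65.3 pos [527.4 352.8  72.9] F [ 0.2  0.1 -0.8] open 41.8 | shift [ -2.8 -10.6  65.9] twist [-0.003 -0.01  -0.009]
```

```bash
python3 -m pendant '[{"translation":[-2,-7,5],"twist":[0,-0.01,0],"grip":-0.1},{"translation":[-1,-2,15],"twist":[0,0,0],"grip":-0.1},{"translation":[-1,0,18],"twist":[0,0,0],"grip":-0.1},{"translation":[0,0,13],"twist":[0,0,0],"grip":-0.1},{"translation":[0,0,7],"twist":[0,0,0],"grip":-0.1},{"translation":[0,0,4],"twist":[0,0,0],"grip":-0.1},{"translation":[0,0,2],"twist":[0,0,0],"grip":-0.1},{"translation":[0,0,0],"twist":[0,0,0],"grip":-0.1},{"translation":[0,0,0],"twist":[0,0,0],"grip":-0.1},{"translation":[0,0,0],"twist":[0,0,0],"grip":-0.1}]'
python3 to.py w 524.5 363.5 7
```

```text
t: 66.3
tool_pos: [0.5251, 0.3656, 0.0085]
orientation: [-3.133, -0.113, -0.009]
force: [-0.3, 0.1, -0.2]
opening: 0.0419
 t 66.3 pos [525.1 365.6   8.5] F [-0.3  0.1 -0.2] open 41.9 | shift [-0.8  2.   1.4] twist [-0.006 -0.006 -0.008]
```

```bash
python3 -m pendant '[{"translation":[-1,2,1],"twist":[0,0,0],"grip":-0.1},{"translation":[0,0,0],"twist":[0,0,0],"grip":-1},{"translation":[0,0,0],"twist":[0,0,0],"grip":-1},{"translation":[0,0,0],"twist":[0,0,0],"grip":-1},{"translation":[0,0,0],"twist":[0,0,0],"grip":-1},{"translation":[0,0,-30],"twist":[0,0,0],"grip":-1},{"translation":[0,0,-45],"twist":[0,0,0],"grip":-1},{"translation":[0,0,-45],"twist":[0,0,0],"grip":-1},{"translation":[0,30,-45],"twist":[0,0,0],"grip":-1},{"translation":[4,40,-15],"twist":[0,0,0],"grip":-1}]' 25
python3 to.py u -18 0 155
```

```text
t: 67.3
tool_pos: [0.5286, 0.2959, 0.1854]
orientation: [-3.136, -0.122, 0.003]
force: [1.2, 0.2, 0.4]
opening: 0.0237
 t 67.3 pos [528.6 295.9 185.4] F [1.2 0.2 0.4] open 23.7 | shift [ -4.7 286.   29.3] twist [-0.004  0.002 -0.002]
```

```bash
python3 -m pendant '[{"translation":[0,42,-6],"twist":[0,0,0],"grip":-1},{"translation":[0,42,0],"twist":[0,0,0],"grip":-1},{"translation":[0,42,0],"twist":[0,0,0],"grip":-1},{"translation":[0,42,0],"twist":[0,0,0],"grip":-1},{"translation":[0,42,0],"twist":[0,0,0],"grip":-1},{"translation":[0,35,0],"twist":[0,0,0],"grip":-1},{"translation":[0,16,0],"twist":[0,0,0],"grip":-1},{"translation":[0,5,0],"twist":[0,0,0],"grip":-1},{"translation":[0,0,0],"twist":[0,0,0],"grip":-1},{"translation":[0,0,0],"twist":[0,0,0],"grip":-1}]'
python3 to.py u -18 0 155
```

```text
t: 68.3
tool_pos: [0.5525, 0.0184, 0.1978]
orientation: [-3.134, -0.118, -0.017]
force: [0.2, 1.0, -0.8]
opening: 0.0238
 t 68.3 pos [552.5  18.4 197.8] F [ 0.2  1.  -0.8] open 23.8 | shift [-7.5  7.5 42.7] twist [-0.005 -0.011 -0.005]
```

```bash
python3 -m pendant '[{"translation":[-5,5,10],"twist":[0,-0.01,0],"grip":-1},{"translation":[-2,2,13],"twist":[0,0,0],"grip":-1},{"translation":[-1,1,12],"twist":[0,0,0],"grip":-1},{"translation":[0,0,6],"twist":[0,0,0],"grip":-1},{"translation":[0,0,2],"twist":[0,0,0],"grip":-1},{"translation":[0,0,0],"twist":[0,0,0],"grip":-1},{"translation":[0,0,0],"twist":[0,0,0],"grip":-0.03},{"translation":[0,0,0],"twist":[0,0,0],"grip":-0.03},{"translation":[0,0,0],"twist":[0,0,0],"grip":-0.03},{"translation":[0,0,0],"twist":[0,0,0],"grip":-0.03}]'
python3 to.py u -18 0 155
python3 -m pendant '[{"translation":[0,0,-40],"twist":[0,0,0],"grip":0},{"translation":[-10,15,-20],"twist":[0,0,0],"grip":0},{"translation":[-20,30,0],"twist":[0,0,0],"grip":0},{"translation":[-15,30,0],"twist":[0,0,0],"grip":0},{"translation":[-8,15,0],"twist":[0,0,0],"grip":0},{"translation":[-4,6,0],"twist":[0,0,0],"grip":0},{"translation":[0,0,0],"twist":[0,0,0],"grip":0},{"translation":[0,0,0],"twist":[0,0,0],"grip":0},{"translation":[0,0,0],"twist":[0,0,0],"grip":0},{"translation":[0,0,0],"twist":[0,0,0],"grip":0}]'
python3 - <<'E'
from h import *
for n,i,p,d in specs():
    if n=="top": cv2.imwrite("pics/p8.png",cv2.resize(p[175:260,230:400],None,fx=4,fy=4)[:,:,::-1])
to(.4914,-.0872,.0754)
E
```

```text
t: 69.3
tool_pos: [0.544, 0.0134, 0.1501]
orientation: [-3.133, -0.126, 0.001]
force: [-0.3, 0.8, -0.1]
opening: 0.0445
 t 69.3 pos [544.   13.4 150.1] F [-0.3  0.8 -0.1] open 44.5 | shift [ 1.8  2.9 -4.9] twist [-0.006  0.001  0.   ]
t: 70.3
tool_pos: [0.4955, -0.0885, 0.2147]
orientation: [-3.134, -0.131, -0.006]
force: [0.7, -0.1, 0.0]
opening: 0.0464
top r [304. 218. 183.] [540.  19.]
top r [199. 135. 114.] [753. 306.]
top b [305. 187.  42.] [623.  19.]
side r [351. 138.  56.] [752. 466.]
 t 70.4 pos [495.4 -88.6 214.6] F [-0.2 -0.1 -0.1] open 46.5 | shift [ -4.5  -1.1 139.2] twist [-0.004 -0.004  0.003]
```

View pics/p8.png

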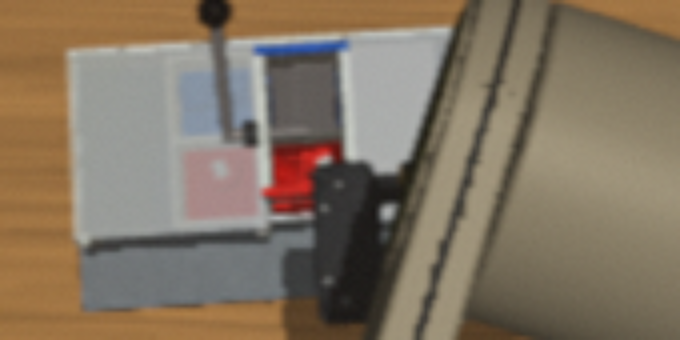

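Both mats are clear of specimens and a red insert shows at (325,157) in the red pocket. Next is the knob for the second index.

```bash
python3 -m pendant '[{"translation":[-3,-1,10],"twist":[0,0,0],"grip":0},{"translation":[-2,0,22],"twist":[0,0,0],"grip":0},{"translation":[-1,0,28],"twist":[0,0,0],"grip":0},{"translation":[-1,0,20],"twist":[0,0,0],"grip":0},{"translation":[0,0,10],"twist":[0,0,0],"grip":0},{"translation":[0,0,5],"twist":[0,0,0],"grip":0},{"translation":[0,0,0],"twist":[0,0,0],"grip":0},{"translation":[0,0,0],"twist":[0,0,0],"grip":0},{"translation":[0,0,0],"twist":[0,0,0],"grip":0},{"translation":[0,0,0],"twist":[0,0,0],"grip":0}]'
python3 to.py w 491.4 -87.2 75.4
```

```text
t: 71.4
tool_pos: [0.4893, -0.0861, 0.116]
orientation: [-3.135, -0.135, -0.01]
force: [0.3, -0.5, 0.6]
opening: 0.0465
 t 71.4 pos [489.3 -86.1 116. ] F [ 0.3 -0.5  0.6] open 46.5 | shift [ 1.8  1.4 40.6] twist [-0.004 -0.007  0.006]
```

```bash
python3 -m pendant '[{"translation":[1,1,10],"twist":[0,0,0],"grip":0},{"translation":[0,0,14],"twist":[0,0,0],"grip":0},{"translation":[0,0,9],"twist":[0,0,0],"grip":0},{"translation":[0,0,5],"twist":[0,0,0],"grip":0},{"translation":[0,0,2],"twist":[0,0,0],"grip":0},{"translation":[0,0,0],"twist":[0,0,0],"grip":-1},{"translation":[0,0,0],"twist":[0,0,0],"grip":-1},{"translation":[0,0,0],"twist":[0,0,0],"grip":-1},{"translation":[0,0,0],"twist":[0,0,0],"grip":-1},{"translation":[0,0,0],"twist":[0,0,0],"grip":-1}]' 50
python3 to.py w 491.4 -87.2 75.4
python3 -m pendant '[{"translation":[0,0,-5],"twist":[0,0,0],"grip":-1},{"translation":[0,0,-5],"twist":[0,0,0],"grip":-1},{"translation":[0,0,-4],"twist":[0,0,0],"grip":-1},{"translation":[0,0,-3],"twist":[0,0,0],"grip":-1},{"translation":[0,0,-2],"twist":[0,0,0],"grip":-1},{"translation":[0,0,-1],"twist":[0,0,0],"grip":-1},{"translation":[0,0,0],"twist":[0,0,0],"grip":-1},{"translation":[0,0,0],"twist":[0,0,0],"grip":-1},{"translation":[0,0,0],"twist":[0,0,0],"grip":-1},{"translation":[0,0,0],"twist":[0,0,0],"grip":-1}]'
python3 to.py u -80 -37.3 93
```

```text
t: 72.4
tool_pos: [0.491, -0.087, 0.0728]
orientation: [-3.135, -0.135, -0.011]
force: [0.3, 0.0, -2.3]
opening: 0.0252
 t 72.4 pos [491.  -87.   72.8] F [ 0.3  0.  -2.3] open 25.2 | shift [ 0.4  0.2 -2.6] twist [-0.003 -0.007  0.006]
t: 73.4
tool_pos: [0.4908, -0.087, 0.092]
orientation: [-3.135, -0.135, -0.012]
force: [6.0, -1.0, -11.5]
opening: 0.0251
 t 73.4 pos [490.8 -87.   92. ] F [  6.   -1.  -11.5] open 25.1 | shift [  1.2 -55.5  -0.8] twist [-0.003 -0.008  0.006]
```

```bash
python3 -m pendant '[{"translation":[0,-8,0],"twist":[0,0,0],"grip":-1},{"translation":[0,-10,0],"twist":[0,0,0],"grip":-1},{"translation":[0,-10,0],"twist":[0,0,0],"grip":-1},{"translation":[0,-10,0],"twist":[0,0,0],"grip":-1},{"translation":[0,-8,0],"twist":[0,0,0],"grip":-1},{"translation":[0,-4,0],"twist":[0,0,0],"grip":-1},{"translation":[0,-2,0],"twist":[0,0,0],"grip":-1},{"translation":[0,0,0],"twist":[0,0,0],"grip":-1},{"translation":[0,0,0],"twist":[0,0,0],"grip":-1},{"translation":[0,0,0],"twist":[0,0,0],"grip":-1}]'
python3 to.py u -80 -37.3 72.8
```

```text
t: 74.4
tool_pos: [0.4861, -0.0354, 0.0907]
orientation: [-3.138, -0.133, -0.012]
force: [5.5, -1.6, -10.9]
opening: 0.0251
 t 74.4 pos [486.1 -35.4  90.7] F [  5.5  -1.6 -10.9] open 25.1 | shift [ 1.3 -3.7 17.9] twist [-0.    -0.008  0.005]
```

```bash
python3 -m pendant '[{"translation":[0,-3,0],"twist":[0,0,0],"grip":-1},{"translation":[0,-1,0],"twist":[0,0,0],"grip":-1},{"translation":[0,0,0],"twist":[0,0,0],"grip":-1},{"translation":[0,0,4],"twist":[0,0,0],"grip":-1},{"translation":[0,0,4],"twist":[0,0,0],"grip":-1},{"translation":[0,0,4],"twist":[0,0,0],"grip":-1},{"translation":[0,0,3],"twist":[0,0,0],"grip":-1},{"translation":[0,0,2],"twist":[0,0,0],"grip":-1},{"translation":[0,0,0],"twist":[0,0,0],"grip":-1},{"translation":[0,0,0],"twist":[0,0,0],"grip":-1}]'
python3 to.py u -80 -37.3 72.8
```

```text
t: 75.4
tool_pos: [0.4859, -0.0318, 0.0728]
orientation: [3.139, 0.133, 0.012]
force: [3.3, -1.2, -7.3]
opening: 0.0254
 t 75.4 pos [485.9 -31.8  72.8] F [ 3.3 -1.2 -7.3] open 25.4 | shift [ 1.4 -0.1  0.1] twist [ 0.    -0.008  0.005]
```

```bash
python3 -m pendant '[{"translation":[0,0,1],"twist":[0,0,0],"grip":-1},{"translation":[0,0,0],"twist":[0,0,0],"grip":0},{"translation":[0,0,0],"twist":[0,0,0],"grip":0},{"translation":[0,0,0],"twist":[0,0,0],"grip":0},{"translation":[0,0,0],"twist":[0,0,0],"grip":0},{"translation":[0,0,-30],"twist":[0,0,0],"grip":0},{"translation":[0,0,-45],"twist":[0,0,0],"grip":0},{"translation":[0,20,-40],"twist":[0,0,0],"grip":0},{"translation":[0,45,0],"twist":[0,0,0],"grip":0},{"translation":[0,45,0],"twist":[0,0,0],"grip":0}]'
python3 -m pendant '[{"translation":[0,45,0],"twist":[0,0,0],"grip":0},{"translation":[0,45,0],"twist":[0,0,0],"grip":0},{"translation":[0,45,0],"twist":[0,0,0],"grip":0},{"translation":[0,30,0],"twist":[0,0,0],"grip":0},{"translation":[0,10,0],"twist":[0,0,0],"grip":0},{"translation":[0,0,0],"twist":[0,0,0],"grip":0},{"translation":[0,0,0],"twist":[0,0,0],"grip":0},{"translation":[0,0,0],"twist":[0,0,0],"grip":0},{"translation":[0,0,0],"twist":[0,0,0],"grip":0},{"translation":[0,0,0],"twist":[0,0,0],"grip":0}]'
python3 - <<'E'
from h import *
L=[]
for n,i,p,d in specs():
    for u,v,a in blobs(p,"y",5): print(n,"y",np.round([u,v,a],1),np.round(onz(i,[(u,v)],.108)[0]*1000))
    r=(80,270,140,400) if n=="top" else (125,300,240,420)
    q=p[r[0]:r[1],r[2]:r[3]];cv2.imwrite(f"pics/f_{n}.png",cv2.resize(q,None,fx=3,fy=3)[:,:,::-1])
print(U(-80,-38))
E
```

```text
t: 76.4
tool_pos: [0.4945, -0.14, 0.1932]
orientation: [3.138, 0.145, 0.013]
force: [1.2, -0.4, -0.9]
opening: 0.0463
t: 77.4
tool_pos: [0.5113, -0.3219, 0.1952]
orientation: [3.137, 0.144, 0.018]
force: [0.4, 0.3, -0.2]
opening: 0.0463
top r [307. 223.  53.] [529.  12.]
top r [199. 136. 114.] [753. 306.]
top b [305. 187.  42.] [623.  19.]
top y [323.9 238.7  55. ] [486. -31. 108.]
top y [ 182.2  233.  2776. ] [491. 300. 108.]
side r [351. 138.  57.] [752. 467.]
[ 0.48729262 -0.03227164]
```

View pics/f_top.png

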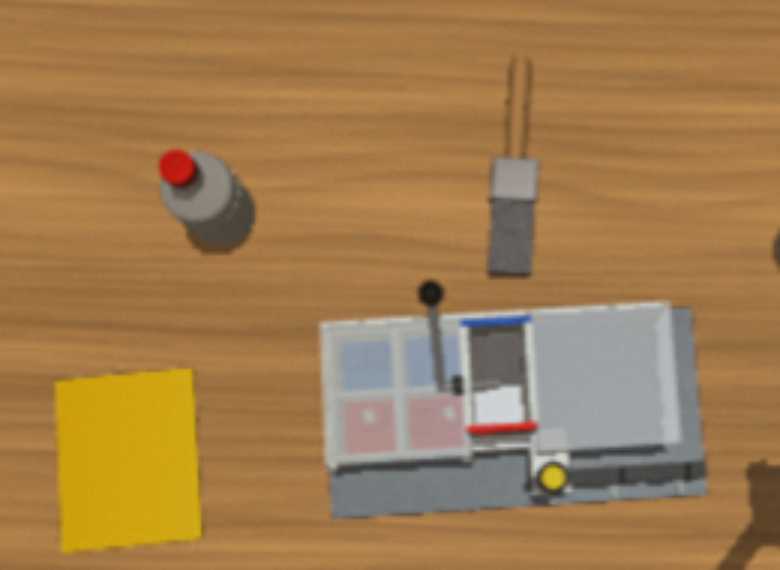

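View pics/f_side.png

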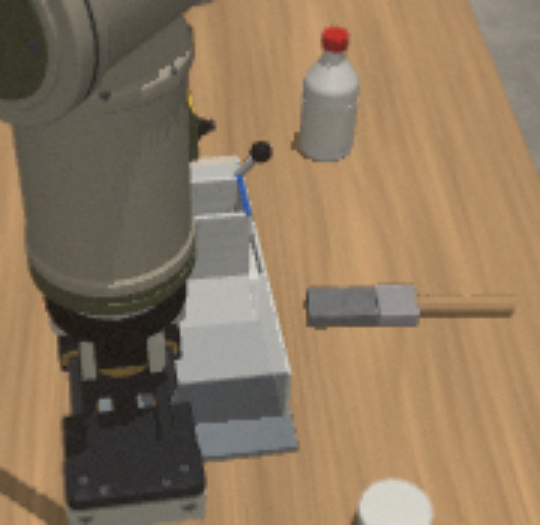

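The top view shows the blank plate under the chute, both pairs covered with inserts over the red floors, and the bottle and brush undisturbed. The arm blocks the knob in the side view, so I check the pin height by depth and then clear the view.

```bash
python3 -m pendant '[{"translation":[-45,0,0],"twist":[0,0,0],"grip":0},{"translation":[-45,20,0],"twist":[0,0,0],"grip":0},{"translation":[-45,40,0],"twist":[0,0,0],"grip":0},{"translation":[-40,45,0],"twist":[0,0,0],"grip":0},{"translation":[-20,45,0],"twist":[0,0,0],"grip":0},{"translation":[0,45,0],"twist":[0,0,0],"grip":0},{"translation":[0,20,0],"twist":[0,0,0],"grip":0},{"translation":[0,0,0],"twist":[0,0,0],"grip":0},{"translation":[0,0,0],"twist":[0,0,0],"grip":0},{"translation":[0,0,0],"twist":[0,0,0],"grip":0}]'
python3 - <<'E'
from h import *
for n,i,p,d in specs():
    for u,v,a in blobs(p,"y",5):
        o,r=ray(i,[(u,v)]);z=np.median(d[int(v)-1:int(v)+2,int(u)-1:int(u)+2])
        print(n,"y",np.round([u,v,a],1),np.round(onz(i,[(u,v)],.108)[0]*1000),"depth pt",np.round((o+r[0]*z)*1000))
for n in("top2",):pass
E
```

```text
t: 78.5
tool_pos: [0.345, -0.5434, 0.192]
orientation: [3.137, 0.155, 0.018]
force: [-0.0, -0.2, -0.7]
opening: 0.0465
top r [307. 222.  55.] [529.  12.]
top r [199. 135. 114.] [753. 306.]
top b [305. 187.  42.] [623.  19.]
top y [324.1 238.7  55. ] [486. -32. 108.] depth pt [486. -32. 108.]
top y [ 182.2  233.  2777. ] [491. 300. 108.] depth pt [494. 334.   3.]
side r [290. 193.  30.] [520. 159.]
side r [351. 138.  55.] [752. 466.]
side b [131.  33.  48.] [-456. 1698.]
side y [276.8 213.4  25. ] [488. -30. 108.] depth pt [488. -30. 108.]
side y [282.6 162.7 903. ] [501. 189. 108.] depth pt [495. 332.   2.]
```

The dot is at 108 mm in both cameras and by depth, so the pin is fully home. Both mats are empty and the robot is clear, so I hand in.

```bash
python3 -c "
from plant import robot
print(robot.close_job())"
```

```text
the job is handed in; nothing more can be done
None
```

All eight specimens are filed by colour: the white mat's four in the first pocket pair and the yellow mat's four in the second. The carriage was then indexed to the last notch, which shuts the chute. I handed the job in at about 79 s of robot time, with the arm clear of everything.

Last checks:
- **Index pin:** the knob's dot reads 108 mm high in both cameras and by depth, so the pin is fully home. It lies at about (486, -32) mm, within 1–2 mm of where the third notch should put it.
- **Chute and pockets:** the blank plate is under the chute and both pairs are under the covers. The top view shows inserts over both red floors. The blue pockets were checked only in the pictures taken after the blue drops. I did not count two discs in each pocket; that rests on the drops and on nothing else being left out.
- **Mats and bystanders:** no red or blue specimen is left on either mat. The bottle and brush look undisturbed in the final pictures. The jar was only partly in view, and the arm never went near it.

No check failed. I saw no specimen knocked aside and no grip slip. The highest push was about 22 N of fingertip force against the lever's stop.

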